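# Fasten the adapter plate crosswise and load the burn-in station

## Task

Fasten the burn-in station's adapter plate evenly: going crosswise (after the first corner the one diagonally opposite, then the other two), turn every black knob clockwise to its first click at the yellow mark, and only when all four are there go round crosswise again to the second click at the green mark. Then load every orange power module onto the plate, upright and square, one on each black lane, in a row from the red stripe with no lane skipped. Leave the other things on the bench where they are.

Things in the scene. Friction and masses are not known exactly. Their poses are not given: they have to be found in the camera images.
- plate_mid (a point): Top centre of the burn-in station's aluminium plate (222 x 338 mm) on a fixed blue base (240 x 354 mm): a black knob at each corner, four black lanes side by side across the middle. 33 mm above the bench. Beside each knob a steel claw (top below 43 mm) comes down on the plate as the knob turns. x: the plate's short way; y: its long way, along the row of lanes towards the red stripe; z up.
- knob_a_grip (a point): Grip point of knob A, (-75, +137) mm (x, y) from plate_mid, opposite C: on its vertical axis, 67 mm above the bench. Its upright bar grip is 56 mm long (along this point's x), 14 mm thick (its y), from 47 to 81 mm above the bench, over a 52 mm wide disc whose top is at 47 mm. The white pointer on its -x half shows the dial mark.
- knob_b_grip (a point): Grip point of knob B, (-75, -137) mm (x, y) from plate_mid, opposite D: on its vertical axis, 67 mm above the bench. Its upright bar grip is 56 mm long (along this point's x), 14 mm thick (its y), from 47 to 81 mm above the bench, over a 52 mm wide disc whose top is at 47 mm. The white pointer on its -x half shows the dial mark.
- knob_c_grip (a point): Grip point of knob C, (+75, -137) mm (x, y) from plate_mid, opposite A: on its vertical axis, 67 mm above the bench. Its upright bar grip is 56 mm long (along this point's x), 14 mm thick (its y), from 47 to 81 mm above the bench, over a 52 mm wide disc whose top is at 47 mm. The white pointer on its -x half shows the dial mark.
- knob_d_grip (a point): Grip point of knob D, (+75, +137) mm (x, y) from plate_mid, opposite B: on its vertical axis, 67 mm above the bench. Its upright bar grip is 56 mm long (along this point's x), 14 mm thick (its y), from 47 to 81 mm above the bench, over a 52 mm wide disc whose top is at 47 mm. The white pointer on its -x half shows the dial mark.
- knob_a (a joint): Turn of knob A, rad, clockwise from above: about 0 loose (grey mark; starts within 0.12), 1.05 first click (yellow mark), 2.09 second click (green mark), stop at 2.2. Sprung detents: between marks the torque peaks at about 0.18 N m; past half-way it snaps on to the next mark, let go short of half-way it springs back.
- knob_b (a joint): Turn of knob B, rad, clockwise from above: about 0 loose (grey mark; starts within 0.12), 1.05 first click (yellow mark), 2.09 second click (green mark), stop at 2.2. Sprung detents: between marks the torque peaks at about 0.18 N m; past half-way it snaps on to the next mark, let go short of half-way it springs back.
- knob_c (a joint): Turn of knob C, rad, clockwise from above: about 0 loose (grey mark; starts within 0.12), 1.05 first click (yellow mark), 2.09 second click (green mark), stop at 2.2. Sprung detents: between marks the torque peaks at about 0.18 N m; past half-way it snaps on to the next mark, let go short of half-way it springs back.
- knob_d (a joint): Turn of knob D, rad, clockwise from above: about 0 loose (grey mark; starts within 0.12), 1.05 first click (yellow mark), 2.09 second click (green mark), stop at 2.2. Sprung detents: between marks the torque peaks at about 0.18 N m; past half-way it snaps on to the next mark, let go short of half-way it springs back.
- lane1 (a point): Lane 1: centre of a black rubber rectangle (66 x 46 mm) on the plate's top face, the one next to the red stripe. Lanes are 50 mm apart, middle to middle; axes as the plate's; there are no walls.
- lane2 (a point): Lane 2: centre of a black rubber rectangle (66 x 46 mm) on the plate's top face, 50 mm further from the red stripe than lane 1. Lanes are 50 mm apart, middle to middle; axes as the plate's; there are no walls.
- lane3 (a point): Lane 3: centre of a black rubber rectangle (66 x 46 mm) on the plate's top face, 100 mm further from the red stripe than lane 1. Lanes are 50 mm apart, middle to middle; axes as the plate's; there are no walls.
- lane4 (a point): Lane 4: centre of a black rubber rectangle (66 x 46 mm) on the plate's top face, 150 mm further from the red stripe than lane 1. Lanes are 50 mm apart, middle to middle; axes as the plate's; there are no walls.
- module_1_center (a point): Orange power module, a block 60 mm (its x) x 42 mm (its y) x 46 mm high, about 0.2 kg, black foot, five dark fins on top; upright means fins up; either way round is the same. This point is its centre, 23 mm above its underside. Starts fins up on the bench beside the station. May be absent (2 to 4 are present).
- module_2_center (a point): Orange power module, a block 60 mm (its x) x 42 mm (its y) x 46 mm high, about 0.2 kg, black foot, five dark fins on top; upright means fins up; either way round is the same. This point is its centre, 23 mm above its underside. Starts fins up on the bench beside the station. May be absent (2 to 4 are present).
- module_3_center (a point): Orange power module, a block 60 mm (its x) x 42 mm (its y) x 46 mm high, about 0.2 kg, black foot, five dark fins on top; upright means fins up; either way round is the same. This point is its centre, 23 mm above its underside. Starts fins up on the bench beside the station. May be absent (2 to 4 are present).
- module_4_center (a point): Orange power module, a block 60 mm (its x) x 42 mm (its y) x 46 mm high, about 0.2 kg, black foot, five dark fins on top; upright means fins up; either way round is the same. This point is its centre, 23 mm above its underside. Starts fins up on the bench beside the station. May be absent (2 to 4 are present).
- parts_jar: Bystander: jar with a blue lid, to be left where it is (origin at the centre of its underside).
- mug: Bystander: white mug, to be left where it is (origin at the centre of its underside).
- screwdriver: Bystander: red-handled screwdriver, to be left where it is (origin at the centre of its underside).
- mouse: Bystander: black round mouse, to be left where it is (origin at the centre of its underside).
- breadboard: Bystander: white breadboard, to be left where it is (origin at the centre of its underside).
- multimeter: Bystander: red multimeter, to be left where it is (origin at the centre of its underside).
There are look-alikes about, which are no part of the job. Leave any turquoise look-alike of the part that bears module_3_center alone.

How it is judged:
By the outcome, as a careful person would: the job done as asked, in the order asked, and still so for the second after the job is handed in, with the robot touching nothing.
Of module_1, module_2, module_3, module_4 only 2 to 4 are there at a start; the rules pass over those that are not, and their reading is None.
At some moment in a run one of module_1, module_2, module_3, module_4 may be knocked a few centimetres aside while the robot is not near it.
Once in a run the grip may slacken for a moment while it holds something.
It also fails if it takes over 210 s, if anything falls off the work surface, if the arm or the gripper's body presses on something with over 40 N, if the wrist force passes 120 N, or if a joint passes its speed limit or range.

## Robot

A 6-joint arm with a two-finger parallel gripper is mounted at the origin on the work surface. World frame = base frame: x ahead of the robot, y to its left, z up, the work surface at z = 0. Lengths are in m, angles in rad, forces in N, time in s.
With the tool pointing down it reaches from about 0.3 to 0.75 m from the base axis. Payload 8.5 kg.
Tool frame: the origin (TCP) lies at the very end of the fingers, on their centre line; the grasp point (between the pads) lies 19 mm behind it; z points along the fingers, y is the line along which they close (so a half turn about z gives the same grasp; the last joint's range is limited). The gripper opens to 85 mm and grips with 20 to 120 N. Pads are 22 mm wide; open, the fingers measure 114 mm over their backs; the gripper's body (76 mm by 85 mm) begins 54 mm behind the grasp point. The pads swing forward as they close: fully open they stand 13 mm farther back than shut.
Start: joints at [1.121, 0.381, 1.297, -0, 1.464, -0.215], TCP at [0.128, 0.535, 0.231] pointing down, gripper open.
Joint ranges: [-3.11, 3.11], [-0.89, 2.33], [0.22, 2.48], [-1.42, 4.56], [0.17, 2.85], [-2.88, 2.88]. Speed limits (rad/s): [2.39, 2.39, 3.14, 3.14, 3.14, 3.14].

## Interface

Orientations are given as a unit quaternion [x, y, z, w].
In Python, from plant import robot gives the robot as it stands.
- The arm moves only by the tool apply_moves, never from a script. Its argument "increments" is text: rows parted by semicolons, each of 7 numbers parted by spaces: the opening, from -1 (shut) to 1 (fully open), then the shift along the tool's x, y, z normalised to -1 to 1, where 1 is 0.5 m, then the turn, a rotation vector about the tool's x, y, z normalised to -1 to 1, where 1 is 60 degrees. A call has exactly 8 rows; each row shifts and turns the commanded pose from where the row before left it, along the tool's axes as they then stand; what a row does not reach is not made up. A row lasts 1/10 s, in which the tool goes at most 50 mm and 8.59 degrees, less where a joint would pass 70% of its speed; a pose out of reach is approached as far as the arm can. A call with a number of a shift or a turn outside -1 to 1 is refused whole. A call with a gripper value outside its range is refused whole. The fingers move at their own pace and stop on an object; "force" is the grip in N (left out, the last holds). Time passes only in rows, so rows that do not move let the fingers close, or fill a call up. It gives the time, the measured TCP pose, the force, the opening and the grip force at its end, in the units of the state.
- robot.get_obs(): the state, without advancing time (a new reading comes with each control period).
- robot.get_image(name): name is "side" or "top" or "wrist"; returns (picture, depth): 480x640x3 uint8, blue, green, red; 480x640 float32, m along the optical axis (not along the pixel's ray), 0 where there is no reading.
- robot.camera_model(name): a dict with "camera_matrix" (3x3 intrinsics, pixels), "xyz" and "rotation" of the camera in the world. Camera axes: x right, y down, z forward; pixel columns grow to the right and rows downward; lengths in m; the calibration is good to about 2 mm. A picture is of the moment at which its call begins: read the wrist's pose just before it. camera_model takes no time and is no camera call; for the wrist camera it gives the pose at the moment of the call.
- robot.hand_in(): hands the job in; it is judged then, once.
The state is a dict: "time_s": time; "joints": joint angles; "qvel": joint speeds; "effort": joint torques, N m; "ee_pos": TCP position; "eef_rot": TCP orientation; "ft_force": force on the tool from outside, world axes, zero at the start; "torque": the same for the moment, N m; "gripper_width": finger opening in m; "grip_force": force on a finger pad.
Only numpy, scipy, OpenCV 4.12 (cv2) and the standard library are available. Lean on these libraries where they do the work, as an engineer would, in place of code of your own. Each camera call takes 0.05 s, during which the arm holds its last target. There are 200 camera calls.

## Working session

There is one attempt and no reset: what is moved stays moved. The work goes in short steps, Python scripts to look and compute and a tool call to move; the robot and the scene stay as the last step left them, time stands still between calls to the robot, and variables do not carry over. Pictures are saved under pics/ and viewed, at most 14 in all, crops included, and the job is handed in when it is done.

Besides the shell and the picture viewer there is one more tool, called after "Emit:" by a JSON object that holds its "name" and its "arguments", one argument or row to a line. apply_moves: Moves the arm, as the interface text tells. Scaled input: -1 to 1 covers 0.5 m each way for a shift and 60 degrees each way for a turn. Its arguments: {"type":"object","properties":{"increments":{"type":"string"},"force":{"type":"number"}},"required":["increments"]}

```bash
ls; mkdir -p pics; cat > h.py <<'E'
import numpy as np, cv2
from plant import robot
from scipy.spatial.transform import Rotation as R
def grab(n):
    m=robot.camera_model(n); im,d=robot.get_image(n)
    return im,d,m
def rot(m):
    r=np.array(m["rotation"],float)
    return r if r.shape==(3,3) else R.from_quat(r).as_matrix()
def ray(m,uv):
    K=np.array(m["camera_matrix"]); uv=np.atleast_2d(uv).astype(float)
    d=np.c_[(uv[:,0]-K[0,2])/K[0,0],(uv[:,1]-K[1,2])/K[1,1],np.ones(len(uv))]
    return np.array(m["xyz"]),d@rot(m).T
def onz(m,uv,z):
    o,d=ray(m,uv); return o+d*((z-o[2])/d[:,2])[:,None]
def pt(m,uv,dep):
    o,d=ray(m,uv); return o+d*np.atleast_1d(dep)[:,None]
def proj(m,P):
    c=(np.atleast_2d(P)-np.array(m["xyz"]))@rot(m); K=np.array(m["camera_matrix"])
    return np.c_[c[:,0]/c[:,2]*K[0,0]+K[0,2],c[:,1]/c[:,2]*K[1,1]+K[1,2]]
E
python3 - <<'E'
from h import *
for n in("top","side"):
    im,d,m=grab(n); cv2.imwrite(f"pics/{n}0.png",im); np.save(f"{n}0.npy",d); print(n,m)
print(robot.get_obs())
E
```

```text
pics
top {'camera_matrix': array([[492.74401839,   0.        , 312.00262887],
       [  0.        , 492.74401839, 239.24192151],
       [  0.        ,   0.        ,   1.        ]]), 'xyz': array([0.47614399, 0.00530833, 1.25057083]), 'rotation': array([ 0.70786228, -0.70515286,  0.0221631 , -0.03463011])}
side {'camera_matrix': array([[488.54173645,   0.        , 318.91750136],
       [  0.        , 488.54173645, 234.76916916],
       [  0.        ,   0.        ,   1.        ]]), 'xyz': array([0.38393503, 0.97042288, 1.03768355]), 'rotation': array([-0.0905225 ,  0.91986231, -0.38072924,  0.02653788])}
{'time_s': 0.1, 'joints': array([ 1.12071937e+00,  3.81129155e-01,  1.29815712e+00,  8.12789569e-06,
        1.46362325e+00, -2.15324741e-01]), 'qvel': array([-3.49231124e-05, -1.28349864e-03, -3.20874798e-03,  1.29145083e-03,
       -2.58897876e-04, -1.31520927e-03]), 'effort': array([ 5.08666795e-03, -4.49225450e+01, -2.31656438e+01, -8.47037222e-05,
        3.69730551e-03,  3.63543052e-05]), 'ee_pos': array([0.12782644, 0.53466696, 0.23078263]), 'eef_rot': array([ 1.17107185e-01,  9.93119063e-01, -6.21012609e-04, -2.18862800e-04]), 'ft_force': array([0.18609908, 0.09285743, 0.39239097]), 'torque': array([-0.02210684,  0.02188261,  0.04095099]), 'grip_force': 0.0, 'gripper_width': 0.0852130887227133}
```

View pics/top0.png

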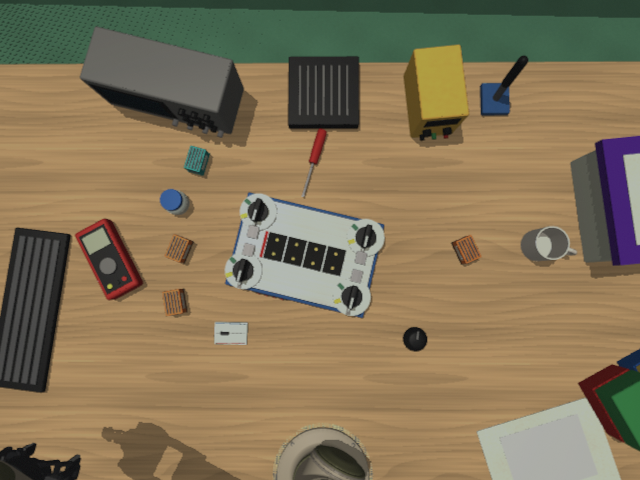

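View pics/side0.png

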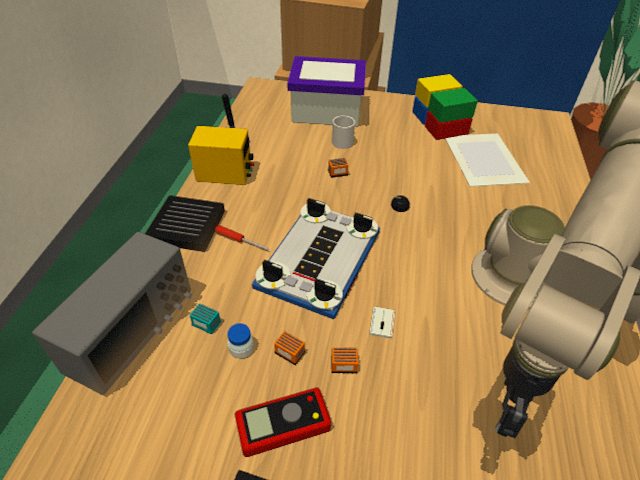

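The top view shows the station centred at about (306,254), with the red stripe on its left (+y). Its knobs are A (242,270), B (351,297), C (367,236) and D (258,210). The orange modules are at (180,249), (175,301) and (466,249), and the turquoise look-alike is at (197,160). The side view agrees.

```bash
cat >> h.py <<'E'
def omask(im):
    h=cv2.cvtColor(im,cv2.COLOR_BGR2HSV); return cv2.inRange(h,(3,150,70),(17,255,255))
def blobs(mask,amin,k=5):
    mask=cv2.morphologyEx(mask,cv2.MORPH_CLOSE,np.ones((k,k)))
    cs,_=cv2.findContours(mask,cv2.RETR_EXTERNAL,cv2.CHAIN_APPROX_NONE)
    return [c for c in cs if cv2.contourArea(c)>amin]
E
python3 - <<'E'
from h import *
out=[]
for n in("top","side"):
    im=cv2.imread(f"pics/{n}0.png"); d=np.load(f"{n}0.npy"); m=robot.camera_model(n)
    print(n)
    for c in blobs(omask(im),100):
        b=cv2.boundingRect(c); 
        mk=np.zeros(d.shape,np.uint8); cv2.drawContours(mk,[c],-1,1,-1); v,u=np.nonzero(mk*(d>0))
        P=pt(m,np.c_[u,v],d[v,u]); zt=np.percentile(P[:,2],90); T=P[P[:,2]>zt-.006]
        r=cv2.minAreaRect((T[:,:2]*1000).astype(np.float32))
        print(' orange',b,'ztop',zt.round(4),'rect mm',np.round(r[0]),np.round(r[1]),round(r[2],1))
    # lanes: dark within the station
    hs=cv2.cvtColor(im,cv2.COLOR_BGR2HSV); roi=np.zeros(d.shape,np.uint8)
    x,y,w,h=(260,228,88,50) if n=="top" else (288,222,60,62); roi[y:y+h,x:x+w]=1
    dk=((hs[...,2]<60)*roi*255).astype(np.uint8)
    for c in blobs(dk,150,7):
        r=cv2.minAreaRect(c); bp=cv2.boxPoints(r); P=onz(m,bp,.033)
        mk=np.zeros(d.shape,np.uint8); cv2.drawContours(mk,[c],-1,1,-1); v,u=np.nonzero(mk*(d>0)); Q=pt(m,np.c_[u,v],d[v,u])
        print(' lanes',np.round(r[0]),np.round(P[:,:2]*1000).tolist(),'c',onz(m,[r[0]],.033).round(4),'z depth',np.median(Q[:,2]).round(4), 'mean',Q.mean(0).round(4))
im=cv2.imread("pics/top0.png"); cv2.imwrite("pics/c1.png",cv2.resize(im[180:330,150:400],None,fx=3.2,fy=3.2,interpolation=cv2.INTER_CUBIC))
E
```

```text
top
 orange (163, 289, 23, 27) ztop 0.0487 rect mm [418. 367.] [59. 42.] 9.8
 orange (453, 235, 28, 29) ztop 0.0484 rect mm [ 551. -354.] [59. 41.] 24.0
 orange (165, 235, 27, 28) ztop 0.0488 rect mm [551. 359.] [41. 60.] 66.1
 lanes [304. 254.] [[530.0, 147.0], [592.0, 133.0], [547.0, -55.0], [486.0, -40.0]] c [[0.5387 0.0461 0.033 ]] z depth 0.0325 mean [0.5389 0.0462 0.0326]
side
 orange (4, 0, 636, 480) ztop 0.0455 rect mm [ 528. -546.] [ 866. 2320.] 3.5
 lanes [318. 254.] [[590.0, 148.0], [580.0, -67.0], [486.0, -41.0], [505.0, 168.0]] c [[0.5402 0.0579 0.033 ]] z depth 0.0356 mean [0.5374 0.0579 0.037 ]
```

View pics/c1.png

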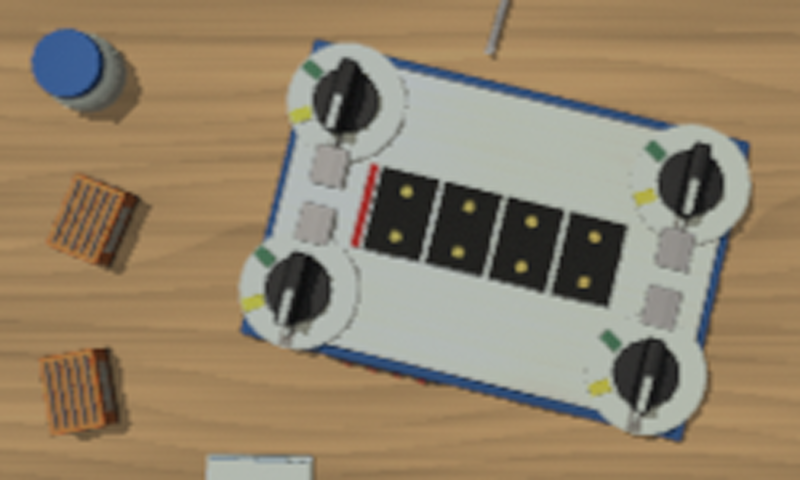

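The crop shows all four knobs with pointers near the grey mark, and the red stripe left of lane 1. The strip of lanes is centred at about (0.539,0.046) with yaw about -13.2°. Next I'll go above knob A and take a close look.

```bash
cat >> h.py <<'E'
MID=np.array([.5387,.0461]); YAW=-13.2   # plate x axis, deg
def plate(x,y):
    a=np.radians(YAW); return MID+np.array([[np.cos(a),-np.sin(a)],[np.sin(a),np.cos(a)]])@np.array([x,y])/1000
KN={k:plate(*p) for k,p in dict(A=(-75,137),B=(-75,-137),C=(75,-137),D=(75,137)).items()}
def go(xyz,yaw=None,ref=None):
    """tool-frame shift (units of .5 m) & turn (units of 60 deg) to reach xyz with tool y at yaw deg (mod 180); ref=(pos,rot) else measured"""
    o=robot.get_obs(); p,r=(o["ee_pos"],R.from_quat(o["eef_rot"])) if ref is None else ref
    s=r.inv().apply(np.array(xyz)-p); y=r.apply([0,1,0]); cur=np.degrees(np.arctan2(y[1],y[0]))
    t=0 if yaw is None else (cur-yaw+90)%180-90
    print("shift/.5",np.round(s/.5,4),"mm",np.round(s*1000,1),"turn +z deg",round(t,1),"units",round(t/60,4),"cur yaw",round(cur,1),"tilt",np.round(r.apply([0,0,1]),4),"t",o["time_s"])
E
python3 - <<'E'
from h import *
print(KN); go([*KN['A'],.2],76.8)
m=robot.camera_model("wrist"); o=robot.get_obs(); r=R.from_quat(o["eef_rot"])
print(r.inv().apply(m["xyz"]-o["ee_pos"]), r.inv().as_matrix()@rot(m), m["camera_matrix"])
E
```

```text
{'A': array([0.49696565, 0.19660662]), 'B': array([ 0.43439751, -0.07015399]), 'C': array([ 0.58043435, -0.10440662]), 'D': array([0.64300249, 0.16235399])}
shift/.5 [-0.8753 -0.4858  0.0619] mm [-437.7 -242.9   31. ] turn +z deg -0.3 units -0.0042 cur yaw 76.5 tilt [-6.0e-04 -1.2e-03 -1.0e+00] t 0.1
[ 0.07810031 -0.0004096  -0.14202279] [[-1.96306356e-03 -9.52564688e-01 -3.04329856e-01]
 [ 9.99998071e-01 -1.84779863e-03 -6.66750377e-04]
 [ 7.27825746e-05 -3.04330578e-01  9.52566478e-01]] [[384.00082379   0.         322.0132534 ]
 [  0.         384.00082379 238.16857623]
 [  0.           0.           1.        ]]
```

Emit:
{"name": "apply_moves", "arguments": {
  "increments": "1 -0.08 -0.0444 0.004 0 0 0;1 -0.08 -0.0444 0.004 0 0 0;1 -0.08 -0.0444 0.004 0 0 0;1 -0.08 -0.0444 0.004 0 0 0;1 -0.08 -0.0444 0.004 0 0 0;1 -0.08 -0.0444 0.004 0 0 0;1 -0.08 -0.0444 0.004 0 0 0;1 -0.08 -0.0444 0.004 0 0 0",
  "force": 60
}}

```text
time_s: 0.9
ee_pos: [0.3988, 0.2861, 0.2151]
eef_rot: [0.117, 0.993, -0.0, -0.0]
ft_force: [0.1, 0.9, -0.8]
gripper_width: 0.0851
grip_force: 0.0
```

Emit:
{"name": "apply_moves", "arguments": {
  "increments": "1 -0.08 -0.0444 0.01 0 0 0;1 -0.08 -0.0444 0.01 0 0 0;1 -0.075 -0.042 0.01 0 0 0;1 0 0 0 0 0 0;1 0 0 0 0 0 0;1 0 0 0 0 0 0;1 0 0 0 0 0 0;1 0 0 0 0 0 0"
}}

```text
time_s: 1.7
ee_pos: [0.4963, 0.1975, 0.2006]
eef_rot: [0.116, 0.993, 0.0, 0.0]
ft_force: [0.2, 0.2, 0.8]
gripper_width: 0.0851
grip_force: 0.0
```

```bash
python3 - <<'E'
from h import *
go([*KN['A'],.2],76.8)
im,d,m=grab("wrist"); 
for n in KN: print(n,proj(m,[*KN[n],.081]).round())
for l in (75,25,-25,-75): print(proj(m,[*plate(0,l),.033]).round())
for k in KN: cv2.circle(im,tuple(int(v) for v in proj(m,[*KN[k],.081])[0]),3,(0,0,255),-1)
for l in (75,25,-25,-75): cv2.circle(im,tuple(int(v) for v in proj(m,[*plate(0,l),.033])[0]),3,(0,0,255),-1)
cv2.imwrite("pics/w1.png",im)
E
```

```text
shift/.5 [-0.0017 -0.0015  0.0012] mm [-0.8 -0.8  0.6] turn +z deg -0.2 units -0.0029 cur yaw 76.6 tilt [ 4.e-04  1.e-04 -1.e+00] t 1.7
A [[322. 232.]]
B [[-63. 234.]]
C [[ -7. 406.]]
D [[323. 405.]]
[[253. 297.]]
[[196. 298.]]
[[140. 298.]]
[[ 84. 298.]]
```

View pics/w1.png

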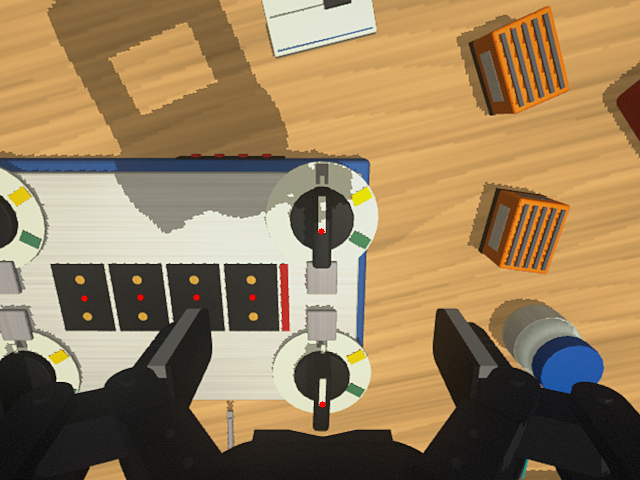

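The wrist view confirms the fit. The predicted dots land on lane 1 to 4 centres and on knob A at (322,232), and A's and D's bars are vertical in the image, so they are square with the tool. I can go down on A now.

Emit:
{"name": "apply_moves", "arguments": {
  "increments": "1 -0.0015 -0.0015 0.098 0 0 0;1 0 0 0.098 0 0 0;1 0 0 0.098 0 0 0;1 0 0 0 0 0 0;-1 0 0 0 0 0 0;-1 0 0 0 0 0 0;-1 0 0 0 0 0 0;-1 0 0 0 0 0 0",
  "force": 60
}}

```text
time_s: 2.55
ee_pos: [0.4982, 0.196, 0.055]
eef_rot: [0.117, 0.993, 0.0, 0.001]
ft_force: [0.2, 0.5, 0.2]
gripper_width: 0.0283
grip_force: 0.0
```

```bash
python3 -c "
from h import *
o=robot.get_obs(); print({k:np.round(o[k],3) for k in ('ee_pos','ft_force','torque','gripper_width','grip_force','joints')})"
```

```text
{'ee_pos': array([0.498, 0.196, 0.055]), 'ft_force': array([0.182, 0.512, 0.213]), 'torque': array([ 0.012, -0.031,  0.006]), 'gripper_width': np.float64(0.028), 'grip_force': np.float64(0.0), 'joints': array([ 0.154,  0.551,  1.587,  0.   ,  1.   , -1.182])}
```

Emit:
{"name": "apply_moves", "arguments": {
  "increments": "-1 0 0 0 0 0 0;-1 0 0 0 0 0 0;-1 0 0 0 0 0 0;-1 0 0 0 0 0 0.143;-1 0 0 0 0 0 0.143;-1 0 0 0 0 0 0.143;-1 0 0 0 0 0 0.143;-1 0 0 0 0 0 0.143"
}}

```text
time_s: 3.35
ee_pos: [0.4981, 0.1968, 0.0546]
eef_rot: [0.475, 0.88, 0.001, 0.001]
ft_force: [-1.0, 5.1, 7.4]
gripper_width: 0.0129
grip_force: 59.3
```

```bash
python3 -c "
from h import *
o=robot.get_obs(); print({k:np.round(o[k],3) for k in ('ee_pos','ft_force','torque','gripper_width','grip_force','joints')})"
```

```text
{'ee_pos': array([0.498, 0.197, 0.055]), 'ft_force': array([-0.971,  5.102,  7.384]), 'torque': array([ 0.732,  0.276, -0.106]), 'gripper_width': np.float64(0.013), 'grip_force': np.float64(59.287), 'joints': array([ 0.154,  0.551,  1.587,  0.002,  1.   , -0.427])}
```

Emit:
{"name": "apply_moves", "arguments": {
  "increments": "-1 0 0 0 0 0 0.143;-1 0 0 0 0 0 0.143;-1 0 0 0 0 0 0;-1 0 0 0 0 0 0;1 0 0 0 0 0 0;1 0 0 0 0 0 0;1 0 0 0 0 0 0;1 0 0 -0.098 0 0 0"
}}

```text
time_s: 4.15
ee_pos: [0.4948, 0.1951, 0.0981]
eef_rot: [0.599, 0.801, -0.004, -0.004]
ft_force: [0.7, -0.3, 0.3]
gripper_width: 0.0702
grip_force: 0.0
```

```bash
python3 -c "
from h import *
go([*KN['C'],.15],76.7)"
```

```text
shift/.5 [-0.6229 -0.0067 -0.1046] mm [-311.5   -3.4  -52.3] turn +z deg -60.2 units -1.0039 cur yaw 16.5 tilt [-0.0116 -0.002  -0.9999] t 4.15
```

Emit:
{"name": "apply_moves", "arguments": {
  "increments": "1 0 0 -0.09 0 0 0;1 -0.089 0 0 0 0 0;1 -0.089 0 0 0 0 0;1 -0.089 0 0 0 0 0;1 -0.089 0 0 0 0 0;1 -0.089 0 0 0 0 0;1 -0.089 0 0 0 0 0;1 -0.089 0 0 0 0 0"
}}

```text
time_s: 4.95
ee_pos: [0.586, -0.1048, 0.1472]
eef_rot: [0.599, 0.801, -0.0, -0.0]
ft_force: [0.6, 0.4, 0.2]
gripper_width: 0.0852
grip_force: 0.0
```

Emit:
{"name": "apply_moves", "arguments": {
  "increments": "1 0 0 0 0 0 -0.143;1 0 0 0 0 0 -0.143;1 0 0 0 0 0 -0.143;1 0 0 0 0 0 -0.143;1 0 0 0 0 0 -0.143;1 0 0 0 0 0 -0.143;1 0 0 0 0 0 -0.143;1 0 0 0 0 0 0"
}}

```text
time_s: 5.75
ee_pos: [0.5857, -0.1029, 0.1471]
eef_rot: [0.117, 0.993, 0.0, -0.0]
ft_force: [-0.1, 0.7, -0.2]
gripper_width: 0.0854
grip_force: 0.0
```

```bash
python3 - <<'E'
from h import *
go([*KN['C'],.053],76.7)
im,d,m=grab("wrist"); 
for k in KN: cv2.circle(im,tuple(int(v) for v in proj(m,[*KN[k],.081])[0]),3,(0,0,255),-1)
cv2.imwrite("pics/w2.png",im)
im,d,m=grab("top"); cv2.imwrite("pics/t1.png",im)
E
```

```text
shift/.5 [ 0.0095 -0.0054  0.1883] mm [ 4.7 -2.7 94.2] turn +z deg -0.1 units -0.0014 cur yaw 76.6 tilt [-5.e-04  1.e-04 -1.e+00] t 5.75
```

View pics/w2.png

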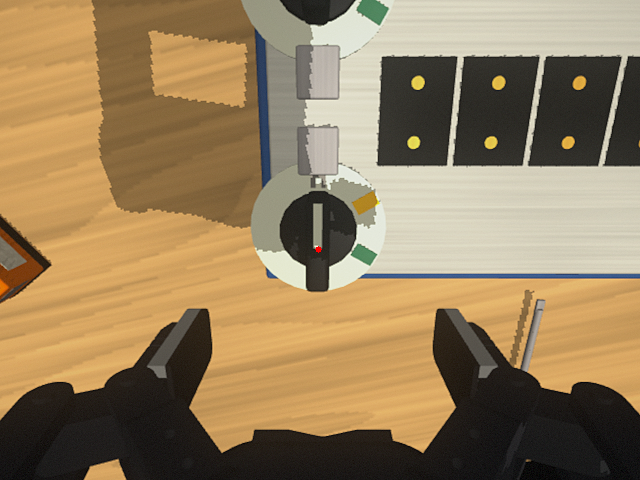

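C is centred at (318,247), as predicted. I'll go down on it, and measure A's pointer angle from the top image.

```bash
cat >> h.py <<'E'
def pointer(im,m,k):
    """clockwise angle (deg) of white pointer from plate -x, seen in image"""
    g=cv2.cvtColor(im,cv2.COLOR_BGR2HSV); v,u=np.nonzero((g[...,2]>120)&(g[...,1]<70))
    P=onz(m,np.c_[u,v],.081)[:,:2]-KN[k]; r=np.linalg.norm(P,axis=1); s=P[r<.021]
    if len(s)<3: return None,len(s)
    c=s.mean(0); a=np.degrees(np.arctan2(c[1],c[0])); return round((YAW+180-a+180)%360-180,1),len(s),np.round(c*1000,1)
E
python3 - <<'E'
from h import *
m=robot.camera_model("top")
for f in("top0","t1"):
    im=cv2.imread(f"pics/{f}.png")
    for k in KN: print(f,k,pointer(im,m,k))
E
```

```text
top0 A (np.float64(31.5), 28, array([-7.6,  7.5]))
top0 B (np.float64(3.4), 20, array([-10.4,   3.1]))
top0 C (np.float64(-28.8), 23, array([-6.3, -1.7]))
top0 D (np.float64(63.9), 36, array([-1.8,  7.9]))
t1 A (np.float64(74.1), 25, array([-0.6, 12.2]))
t1 B (np.float64(-108.8), 253, array([ 0. , -0.1]))
t1 C (np.float64(-173.0), 20, array([15. , -5.5]))
t1 D (np.float64(62.2), 38, array([-2. ,  7.6]))
```

Emit:
{"name": "apply_moves", "arguments": {
  "increments": "1 0.0095 -0.0055 0.06 0 0 0;1 0 0 0.064 0 0 0;1 0 0 0.064 0 0 0;-1 0 0 0 0 0 0;-1 0 0 0 0 0 0;-1 0 0 0 0 0 0;-1 0 0 0 0 0 0;-1 0 0 0 0 0 0"
}}

```text
time_s: 6.65
ee_pos: [0.5811, -0.1047, 0.0546]
eef_rot: [0.117, 0.993, -0.0, 0.001]
ft_force: [-3.7, -3.2, 18.9]
gripper_width: 0.0124
grip_force: 61.8
```

Emit:
{"name": "apply_moves", "arguments": {
  "increments": "-1 0 0 0 0 0 0.143;-1 0 0 0 0 0 0.143;-1 0 0 0 0 0 0.143;-1 0 0 0 0 0 0.143;-1 0 0 0 0 0 0.143;-1 0 0 0 0 0 0.143;-1 0 0 0 0 0 0.143;-1 0 0 0 0 0 0"
}}

```text
time_s: 7.45
ee_pos: [0.5808, -0.105, 0.0547]
eef_rot: [0.6, 0.8, -0.0, 0.001]
ft_force: [-2.2, -1.8, 5.9]
gripper_width: 0.0128
grip_force: 58.7
```

Emit:
{"name": "apply_moves", "arguments": {
  "increments": "-1 0 0 0 0 0 0;1 0 0 0 0 0 0;1 0 0 0 0 0 0;1 0 0 0 0 0 0;1 0 0 0 0 0 0;1 0 0 -0.098 0 0 0;1 0 0 -0.098 0 0 0;1 0 0 0 0 0 0"
}}

```text
time_s: 8.25
ee_pos: [0.5832, -0.1052, 0.1579]
eef_rot: [0.598, 0.801, 0.002, 0.006]
ft_force: [0.1, -0.3, -0.6]
gripper_width: 0.0852
grip_force: 0.0
```

```bash
python3 -c "
from h import *
go([*KN['D'],.15],76.7)
go([*KN['B'],.15],76.7)
im,d,m=grab('top');cv2.imwrite('pics/t2.png',cv2.resize(im[180:330,220:400],None,fx=4,fy=4,interpolation=cv2.INTER_CUBIC))"
```

```text
shift/.5 [0.4792 0.2665 0.0147] mm [239.6 133.3   7.3] turn +z deg -60.2 units -1.0032 cur yaw 16.5 tilt [ 0.0114 -0.0045 -0.9999] t 8.25
shift/.5 [ 0.1519 -0.2656  0.012 ] mm [  75.9 -132.8    6. ] turn +z deg -60.2 units -1.0032 cur yaw 16.5 tilt [ 0.0114 -0.0045 -0.9999] t 8.25
```

View pics/t2.png

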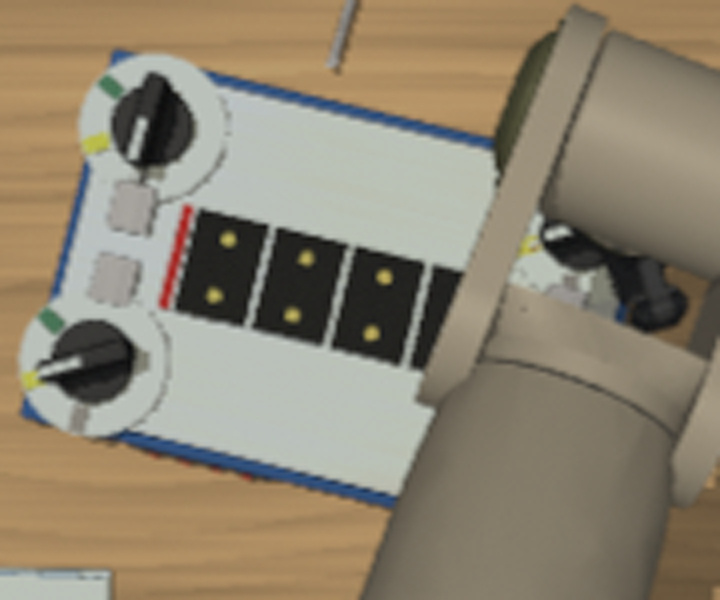

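A's pointer (50,370) is on yellow at (30,380), and C's (560,235) points at its yellow mark. Next is B.

Emit:
{"name": "apply_moves", "arguments": {
  "increments": "1 0.038 -0.0664 0.003 0 0 0;1 0.038 -0.0664 0.003 0 0 0;1 0.038 -0.0664 0.003 0 0 0;1 0.038 -0.0664 0.003 0 0 0;1 0 0 0 0 0 -0.143;1 0 0 0 0 0 -0.143;1 0 0 0 0 0 -0.143;1 0 0 0 0 0 -0.143"
}}

```text
time_s: 9.1
ee_pos: [0.4311, -0.0689, 0.1443]
eef_rot: [0.332, 0.943, 0.0, -0.001]
ft_force: [0.2, 0.2, -0.6]
gripper_width: 0.0854
grip_force: 0.0
```

Emit:
{"name": "apply_moves", "arguments": {
  "increments": "1 0 0 0 0 0 -0.143;1 0 0 0 0 0 -0.143;1 0 0 0 0 0 -0.143;1 0 0 0 0 0 0;1 0 0 0 0 0 0;1 0 0 0 0 0 0;1 0 0 0 0 0 0;1 0 0 0 0 0 0"
}}

```text
time_s: 9.9
ee_pos: [0.4317, -0.0692, 0.1453]
eef_rot: [0.118, 0.993, 0.0, -0.0]
ft_force: [-0.5, -0.4, 0.4]
gripper_width: 0.0851
grip_force: 0.0
```

```bash
python3 -c "
from h import *
go([*KN['B'],.056],76.7)
im,d,m=grab('wrist')
c=proj(m,[*KN['B'],.081])[0].astype(int); print(c); cv2.circle(im,tuple(int(x) for x in c),3,(0,0,255),-1); cv2.imwrite('pics/w3.png',im[80:400,120:520])"
```

```text
shift/.5 [-0.0058 -0.0006  0.1785] mm [-2.9 -0.3 89.3] turn +z deg -0.2 units -0.0035 cur yaw 76.5 tilt [-1.e-04  0.e+00 -1.e+00] t 9.9
[322 263]
```

View pics/w3.png

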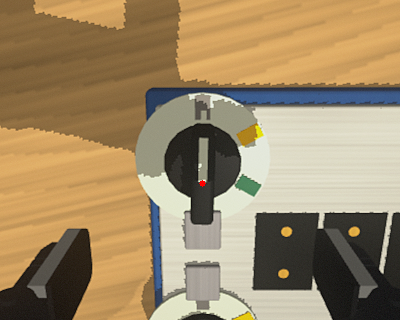

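B's bar is centred at (202,180) in the crop and vertical, matching the prediction at (202,183). Going down.

Emit:
{"name": "apply_moves", "arguments": {
  "increments": "1 -0.0058 -0.0006 0.06 0 0 0;1 0 0 0.06 0 0 0;1 0 0 0.058 0 0 0;-1 0 0 0 0 0 0;-1 0 0 0 0 0 0;-1 0 0 0 0 0 0;-1 0 0 0 0 0 0;-1 0 0 0 0 0 0"
}}

```text
time_s: 10.75
ee_pos: [0.4349, -0.0701, 0.0573]
eef_rot: [0.117, 0.993, -0.0, 0.001]
ft_force: [2.0, 12.0, 26.8]
gripper_width: 0.013
grip_force: 60.2
```

Emit:
{"name": "apply_moves", "arguments": {
  "increments": "-1 0 0 0 0 0 0;-1 0 0 0 0 0 0.143;-1 0 0 0 0 0 0.143;-1 0 0 0 0 0 0.143;-1 0 0 0 0 0 0.143;-1 0 0 0 0 0 0.143;-1 0 0 0 0 0 0.143;-1 0 0 0 0 0 0.143"
}}

```text
time_s: 11.55
ee_pos: [0.4348, -0.0701, 0.0574]
eef_rot: [0.601, 0.799, 0.0, 0.001]
ft_force: [-0.7, 2.3, 8.3]
gripper_width: 0.0129
grip_force: 58.7
```

Emit:
{"name": "apply_moves", "arguments": {
  "increments": "-1 0 0 0 0 0 0;-1 0 0 0 0 0 0;1 0 0 0 0 0 0;1 0 0 0 0 0 0;1 0 0 0 0 0 0;1 0 0 0 0 0 0;1 0 0 -0.098 0 0 0;1 0 0 -0.098 0 0 0"
}}

```text
time_s: 12.35
ee_pos: [0.4338, -0.0699, 0.1549]
eef_rot: [0.598, 0.801, -0.0, -0.002]
ft_force: [1.1, 0.5, 0.7]
gripper_width: 0.0852
grip_force: 0.0
```

```bash
python3 -c "
from h import *
go([*KN['D'],.15],76.7)
im,d,m=grab('side')
v=[proj(m,[*KN[k],.081])[0].round() for k in 'ABCD']; print(v)
cv2.imwrite('pics/s1.png',cv2.resize(im[185:325,230:400],None,fx=4,fy=4,interpolation=cv2.INTER_CUBIC))"
```

```text
shift/.5 [0.3268 0.5331 0.0091] mm [163.4 266.5   4.6] turn +z deg -60.2 units -1.0037 cur yaw 16.5 tilt [-0.0033  0.0015 -1.    ] t 12.35
[array([325., 283.]), array([362., 216.]), array([315., 201.]), array([272., 264.])]
```

Emit:
{"name": "apply_moves", "arguments": {
  "increments": "1 0.0467 0.0762 0 0 0 0;1 0.0467 0.0762 0 0 0 0;1 0.0467 0.0762 0 0 0 0;1 0.0467 0.0762 0 0 0 0;1 0.0467 0.0762 0 0 0 0;1 0.0467 0.0762 0 0 0 0;1 0.0467 0.0762 0 0 0 0;1 0 0 0 0 0 -0.143"
}}

```text
time_s: 13.2
ee_pos: [0.6457, 0.166, 0.1528]
eef_rot: [0.535, 0.845, 0.0, -0.0]
ft_force: [-0.6, -0.9, -0.1]
gripper_width: 0.0853
grip_force: 0.0
```

Emit:
{"name": "apply_moves", "arguments": {
  "increments": "1 0 0 0 0 0 -0.143;1 0 0 0 0 0 -0.143;1 0 0 0 0 0 -0.143;1 0 0 0 0 0 -0.143;1 0 0 0 0 0 -0.143;1 0 0 0 0 0 -0.143;1 0 0 0 0 0 0;1 0 0 0 0 0 0"
}}

```text
time_s: 14.0
ee_pos: [0.6437, 0.1623, 0.1541]
eef_rot: [0.119, 0.993, -0.0, -0.0]
ft_force: [-0.6, 0.5, 0.0]
gripper_width: 0.0858
grip_force: 0.0
```

```bash
python3 -c "
from h import *
go([*KN['D'],.056],76.7)
im,d,m=grab('wrist')
c=proj(m,[*KN['D'],.081])[0].astype(int); print(c); cv2.circle(im,tuple(int(x) for x in c),3,(0,0,255),-1); 
a=cv2.resize(im[100:340,200:440],(480,480)); 
im,d,m=grab('top'); b=cv2.resize(im[180:330,220:400],None,fx=3.2,fy=3.2,interpolation=cv2.INTER_CUBIC)[:480]
cv2.imwrite('pics/w4.png',cv2.resize(np.hstack([a[:,:,:],b]),None,fx=.75,fy=.75))"
```

```text
shift/.5 [ 1.400e-03 -1.000e-04  1.962e-01] mm [ 0.7 -0.1 98.1] turn +z deg -0.4 units -0.0064 cur yaw 76.3 tilt [-4.e-04 -0.e+00 -1.e+00] t 14.0
[322 252]
```

View pics/w4.png

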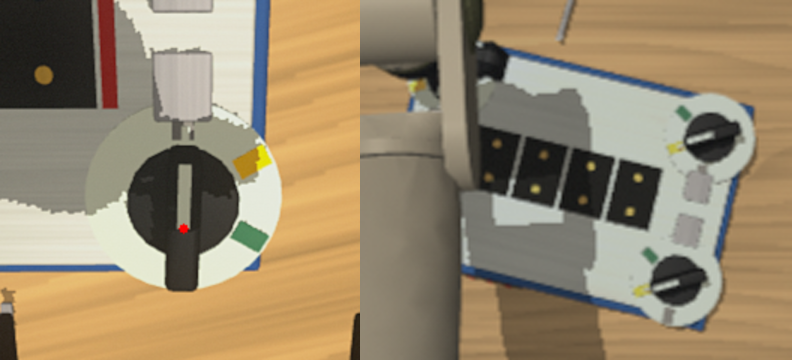

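B and C point at yellow in the right panel, at (660,288) and (690,143). D's bar is under the tool and square. I'll do D, then go round again: D (just gripped) ends round one, and round two starts at A.

Emit:
{"name": "apply_moves", "arguments": {
  "increments": "1 0.0014 0 0.065 0 0 0;1 0 0 0.065 0 0 0;1 0 0 0.065 0 0 0;-1 0 0 0 0 0 0;-1 0 0 0 0 0 0;-1 0 0 0 0 0 0;-1 0 0 0 0 0 0;-1 0 0 0 0 0 0"
}}

```text
time_s: 14.9
ee_pos: [0.6436, 0.1622, 0.0583]
eef_rot: [0.117, 0.993, -0.0, 0.001]
ft_force: [-4.2, -6.9, 22.4]
gripper_width: 0.0131
grip_force: 58.4
```

Emit:
{"name": "apply_moves", "arguments": {
  "increments": "-1 0 0 0 0 0 0;-1 0 0 0 0 0 0.143;-1 0 0 0 0 0 0.143;-1 0 0 0 0 0 0.143;-1 0 0 0 0 0 0.143;-1 0 0 0 0 0 0.143;-1 0 0 0 0 0 0.143;-1 0 0 0 0 0 0.143"
}}

```text
time_s: 15.7
ee_pos: [0.6441, 0.1623, 0.0584]
eef_rot: [0.601, 0.799, 0.001, 0.001]
ft_force: [0.5, -0.8, 5.1]
gripper_width: 0.0125
grip_force: 59.5
```

Emit:
{"name": "apply_moves", "arguments": {
  "increments": "-1 0 0 0 0 0 0;-1 0 0 0 0 0 0;1 0 0 0 0 0 0;1 0 0 0 0 0 0;1 0 0 0 0 0 0;1 0 0 0 0 0 0;1 0 0 -0.098 0 0 0;1 0 0 -0.098 0 0 0"
}}

```text
time_s: 16.5
ee_pos: [0.6424, 0.1624, 0.1548]
eef_rot: [0.598, 0.801, -0.001, -0.001]
ft_force: [0.7, 0.5, 0.6]
gripper_width: 0.0854
grip_force: 0.0
```

```bash
python3 -c "
from h import *
go([*KN['A'],.15],16.7)"
```

```text
shift/.5 [ 0.1482 -0.2595  0.0107] mm [  74.1 -129.8    5.4] turn +z deg -0.2 units -0.0036 cur yaw 16.5 tilt [-3.6e-03 -2.0e-04 -1.0e+00] t 16.5
```

Emit:
{"name": "apply_moves", "arguments": {
  "increments": "1 0.037 -0.0649 0 0 0 0;1 0.037 -0.0649 0 0 0 0;1 0.037 -0.0649 0 0 0 0;1 0.037 -0.0649 0 0 0 0;1 0 0 0 0 0 0;1 0 0 0 0 0 0;1 0 0 0 0 0 0;1 0 0 0 0 0 0"
}}

```text
time_s: 17.3
ee_pos: [0.4986, 0.1963, 0.1546]
eef_rot: [0.599, 0.801, 0.0, 0.0]
ft_force: [0.0, 0.3, 0.3]
gripper_width: 0.0854
grip_force: 0.0
```

```bash
python3 -c "
from h import *
go([*KN['A'],.056],16.7)
im,d,m=grab('wrist')
c=proj(m,[*KN['A'],.081])[0].astype(int); print(c); cv2.circle(im,tuple(int(x) for x in c),3,(0,0,255),-1); 
a=cv2.resize(im[100:340,200:440],(480,480)); 
im,d,m=grab('top'); b=cv2.resize(im[180:330,220:400],None,fx=3.2,fy=3.2,interpolation=cv2.INTER_CUBIC)[:480]
cv2.imwrite('pics/w5.png',cv2.resize(np.hstack([a[:,:,:],b]),None,fx=.75,fy=.75))"
```

```text
shift/.5 [ 0.0016 -0.003   0.1973] mm [ 0.8 -1.5 98.6] turn +z deg -0.3 units -0.0042 cur yaw 16.4 tilt [ 2.e-04  0.e+00 -1.e+00] t 17.3
[320 250]
```

View pics/w5.png

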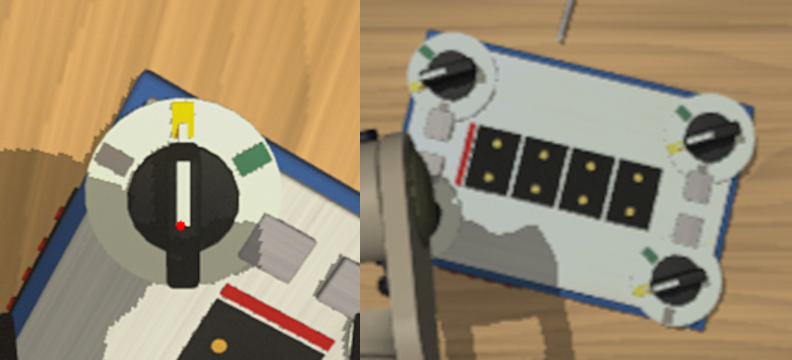

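All four knobs point at yellow, and A's bar is square under the tool. Second round: A, C, B, D.

Emit:
{"name": "apply_moves", "arguments": {
  "increments": "1 0.0016 -0.002 0.065 0 0 0;1 0 0 0.065 0 0 0;1 0 0 0.065 0 0 0;-1 0 0 0 0 0 0;-1 0 0 0 0 0 0;-1 0 0 0 0 0 0;-1 0 0 0 0 0 0;-1 0 0 0 0 0 0"
}}

```text
time_s: 18.2
ee_pos: [0.4979, 0.1973, 0.0588]
eef_rot: [0.598, 0.801, 0.002, 0.002]
ft_force: [8.0, 4.9, 9.4]
gripper_width: 0.0125
grip_force: 57.7
```

Emit:
{"name": "apply_moves", "arguments": {
  "increments": "-1 0 0 0 0 0 0;-1 0 0 0 0 0 0.143;-1 0 0 0 0 0 0.143;-1 0 0 0 0 0 0.143;-1 0 0 0 0 0 0.143;-1 0 0 0 0 0 0.143;-1 0 0 0 0 0 0.143;-1 0 0 0 0 0 0.143"
}}

```text
time_s: 19.0
ee_pos: [0.4986, 0.1973, 0.0588]
eef_rot: [0.92, 0.391, 0.003, 0.001]
ft_force: [6.8, 0.8, 4.6]
gripper_width: 0.0128
grip_force: 60.6
```

Emit:
{"name": "apply_moves", "arguments": {
  "increments": "-1 0 0 0 0 0 0;-1 0 0 0 0 0 0;1 0 0 0 0 0 0;1 0 0 0 0 0 0;1 0 0 0 0 0 0;1 0 0 0 0 0 0;1 0 0 -0.098 0 0 0;1 0 0 -0.098 0 0 0"
}}

```text
time_s: 19.8
ee_pos: [0.4956, 0.1969, 0.1557]
eef_rot: [0.919, 0.394, -0.002, -0.0]
ft_force: [0.9, -0.4, 0.1]
gripper_width: 0.0855
grip_force: 0.0
```

```bash
python3 -c "
from h import *
go([*KN['C'],.15],16.7)"
```

```text
shift/.5 [-0.3196  0.5382  0.011 ] mm [-159.8  269.1    5.5] turn +z deg -60.3 units -1.0046 cur yaw -43.6 tilt [-3.8e-03 -6.0e-04 -1.0e+00] t 19.8
```

Emit:
{"name": "apply_moves", "arguments": {
  "increments": "1 -0.0457 0.0769 0 0 0 0;1 -0.0457 0.0769 0 0 0 0;1 -0.0457 0.0769 0 0 0 0;1 -0.0457 0.0769 0 0 0 0;1 -0.0457 0.0769 0 0 0 0;1 -0.0457 0.0769 0 0 0 0;1 -0.0457 0.0769 0 0 0 0;1 0 0 0 0 0 -0.143"
}}

```text
time_s: 20.6
ee_pos: [0.582, -0.1093, 0.1547]
eef_rot: [0.888, 0.46, -0.0, 0.001]
ft_force: [-0.3, 0.4, 0.1]
gripper_width: 0.0857
grip_force: 0.0
```

Emit:
{"name": "apply_moves", "arguments": {
  "increments": "1 0 0 0 0 0 -0.143;1 0 0 0 0 0 -0.143;1 0 0 0 0 0 -0.143;1 0 0 0 0 0 -0.143;1 0 0 0 0 0 -0.143;1 0 0 0 0 0 -0.143;1 0 0 0 0 0 0;1 0 0 0 0 0 0"
}}

```text
time_s: 21.4
ee_pos: [0.5811, -0.1043, 0.1552]
eef_rot: [0.6, 0.8, -0.0, -0.0]
ft_force: [0.2, -0.7, 0.3]
gripper_width: 0.0855
grip_force: 0.0
```

```bash
python3 -c "
from h import *
go([*KN['C'],.056],16.7)
im,d,m=grab('top'); b=cv2.resize(im[180:330,220:400],None,fx=3.2,fy=3.2,interpolation=cv2.INTER_CUBIC)[:480]
cv2.imwrite('pics/t6.png',b)"
```

```text
shift/.5 [ 0.0002 -0.0012  0.1984] mm [ 0.1 -0.6 99.2] turn +z deg -0.4 units -0.0075 cur yaw 16.3 tilt [-4.e-04  1.e-04 -1.e+00] t 21.4
```

View pics/t6.png

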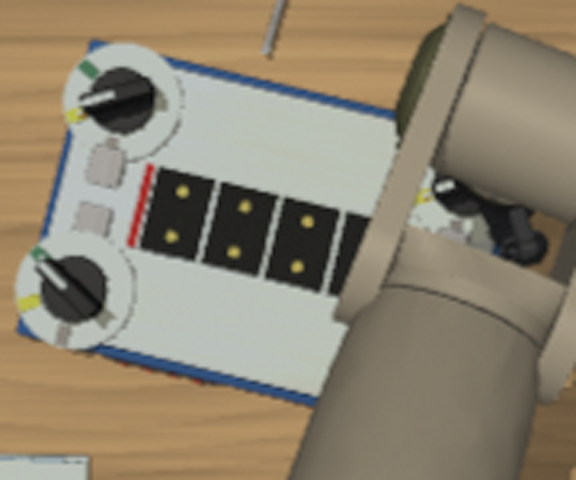

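A's pointer (45,262) is on green. Now C.

Emit:
{"name": "apply_moves", "arguments": {
  "increments": "1 0 -0.001 0.065 0 0 0;1 0 0 0.065 0 0 0;1 0 0 0.065 0 0 0;-1 0 0 0 0 0 0;-1 0 0 0 0 0 0;-1 0 0 0 0 0 0;-1 0 0 0 0 0 0;-1 0 0 0 0 0 0"
}}

```text
time_s: 22.25
ee_pos: [0.5809, -0.1047, 0.0591]
eef_rot: [0.598, 0.801, -0.0, 0.001]
ft_force: [-12.0, -3.2, 28.5]
gripper_width: 0.0126
grip_force: 59.4
```

Emit:
{"name": "apply_moves", "arguments": {
  "increments": "-1 0 0 0 0 0 0;-1 0 0 0 0 0 0.143;-1 0 0 0 0 0 0.143;-1 0 0 0 0 0 0.143;-1 0 0 0 0 0 0.143;-1 0 0 0 0 0 0.143;-1 0 0 0 0 0 0.143;-1 0 0 0 0 0 0.143"
}}

```text
time_s: 23.05
ee_pos: [0.5806, -0.1048, 0.0593]
eef_rot: [0.92, 0.391, 0.0, 0.001]
ft_force: [-4.6, -0.4, 8.3]
gripper_width: 0.0132
grip_force: 59.0
```

Emit:
{"name": "apply_moves", "arguments": {
  "increments": "-1 0 0 0 0 0 0;-1 0 0 0 0 0 0;1 0 0 0 0 0 0;1 0 0 0 0 0 0;1 0 0 0 0 0 0;1 0 0 0 0 0 0;1 0 0 -0.098 0 0 0;1 0 0 -0.098 0 0 0"
}}

```text
time_s: 23.85
ee_pos: [0.5802, -0.1043, 0.1561]
eef_rot: [0.919, 0.394, -0.001, -0.001]
ft_force: [1.0, -0.3, -0.0]
gripper_width: 0.0857
grip_force: 0.0
```

```bash
python3 -c "
from h import *
go([*KN['B'],.15],16.7)"
```

```text
shift/.5 [-0.1514 -0.2582  0.0132] mm [ -75.7 -129.1    6.6] turn +z deg -60.3 units -1.0046 cur yaw -43.6 tilt [-0.0031  0.0013 -1.    ] t 23.85
```

Emit:
{"name": "apply_moves", "arguments": {
  "increments": "1 -0.0378 -0.0646 0 0 0 0;1 -0.0378 -0.0646 0 0 0 0;1 -0.0378 -0.0646 0 0 0 0;1 -0.0378 -0.0646 0 0 0 0;1 0 0 0 0 0 -0.143;1 0 0 0 0 0 -0.143;1 0 0 0 0 0 -0.143;1 0 0 0 0 0 -0.143"
}}

```text
time_s: 24.65
ee_pos: [0.435, -0.0702, 0.1559]
eef_rot: [0.76, 0.65, 0.0, 0.0]
ft_force: [-0.1, 0.2, 0.8]
gripper_width: 0.0856
grip_force: 0.0
```

Emit:
{"name": "apply_moves", "arguments": {
  "increments": "1 0 0 0 0 0 -0.143;1 0 0 0 0 0 -0.143;1 0 0 0 0 0 -0.143;1 0 0 0 0 0 0;1 0 0 0 0 0 0;1 0 0 0 0 0 0;1 0 0 0 0 0 0;1 0 0 0 0 0 0"
}}

```text
time_s: 25.45
ee_pos: [0.435, -0.0702, 0.1558]
eef_rot: [0.599, 0.801, -0.0, 0.0]
ft_force: [1.0, -0.3, 0.4]
gripper_width: 0.0851
grip_force: 0.0
```

```bash
python3 -c "
from h import *
go([*KN['B'],.056],16.7)"
```

```text
shift/.5 [ 0.0005 -0.0012  0.1997] mm [ 0.3 -0.6 99.8] turn +z deg -0.3 units -0.0045 cur yaw 16.4 tilt [ 0. -0. -1.] t 25.45
```

Emit:
{"name": "apply_moves", "arguments": {
  "increments": "1 0 -0.001 0.065 0 0 0;1 0 0 0.065 0 0 0;1 0 0 0.066 0 0 0;-1 0 0 0 0 0 0;-1 0 0 0 0 0 0;-1 0 0 0 0 0 0;-1 0 0 0 0 0 0;-1 0 0 0 0 0 0"
}}

```text
time_s: 26.25
ee_pos: [0.435, -0.0706, 0.0588]
eef_rot: [0.598, 0.801, 0.0, 0.001]
ft_force: [-4.0, -1.0, 23.3]
gripper_width: 0.0126
grip_force: 59.4
```

Emit:
{"name": "apply_moves", "arguments": {
  "increments": "-1 0 0 0 0 0 0;-1 0 0 0 0 0 0.143;-1 0 0 0 0 0 0.143;-1 0 0 0 0 0 0.143;-1 0 0 0 0 0 0.143;-1 0 0 0 0 0 0.143;-1 0 0 0 0 0 0.143;-1 0 0 0 0 0 0.143"
}}

```text
time_s: 27.05
ee_pos: [0.4342, -0.0704, 0.0589]
eef_rot: [0.92, 0.391, -0.0, 0.0]
ft_force: [-4.7, 0.2, 11.6]
gripper_width: 0.0126
grip_force: 59.1
```

Emit:
{"name": "apply_moves", "arguments": {
  "increments": "-1 0 0 0 0 0 0;-1 0 0 0 0 0 0;1 0 0 0 0 0 0;1 0 0 0 0 0 0;1 0 0 0 0 0 0;1 0 0 0 0 0 0;1 0 0 -0.098 0 0 0;1 0 0 -0.098 0 0 0"
}}

```text
time_s: 27.85
ee_pos: [0.4339, -0.0701, 0.1564]
eef_rot: [0.919, 0.394, -0.001, -0.001]
ft_force: [0.4, -1.0, -0.5]
gripper_width: 0.0855
grip_force: 0.0
```

```bash
python3 -c "
from h import *
go([*KN['D'],.15],16.7)"
```

```text
shift/.5 [ 0.6251 -0.0176  0.0122] mm [312.6  -8.8   6.1] turn +z deg -60.3 units -1.0047 cur yaw -43.6 tilt [-0.0032  0.0015 -1.    ] t 27.85
```

Emit:
{"name": "apply_moves", "arguments": {
  "increments": "1 0.0893 -0.0025 0 0 0 0;1 0.0893 -0.0025 0 0 0 0;1 0.0893 -0.0025 0 0 0 0;1 0.0893 -0.0025 0 0 0 0;1 0.0893 -0.0025 0 0 0 0;1 0.0893 -0.0025 0 0 0 0;1 0.0893 -0.0025 0 0 0 0;1 0 0 0 0 0 -0.143"
}}

```text
time_s: 28.65
ee_pos: [0.6455, 0.1659, 0.1544]
eef_rot: [0.886, 0.464, 0.0, -0.0]
ft_force: [-1.3, -0.8, -1.4]
gripper_width: 0.0854
grip_force: 0.0
```

Emit:
{"name": "apply_moves", "arguments": {
  "increments": "1 0 0 0 0 0 -0.143;1 0 0 0 0 0 -0.143;1 0 0 0 0 0 -0.143;1 0 0 0 0 0 -0.143;1 0 0 0 0 0 -0.143;1 0 0 0 0 0 -0.143;1 0 0 0 0 0 0;1 0 0 0 0 0 0"
}}

```text
time_s: 29.45
ee_pos: [0.6436, 0.1621, 0.1556]
eef_rot: [0.6, 0.8, -0.0, -0.0]
ft_force: [-0.6, -1.0, 0.5]
gripper_width: 0.0852
grip_force: 0.0
```

```bash
python3 -c "
from h import *
go([*KN['D'],.056],16.7)
im,d,m=grab('top'); b=cv2.resize(im[180:330,220:400],None,fx=3.2,fy=3.2,interpolation=cv2.INTER_CUBIC)[:480]
cv2.imwrite('pics/t7.png',b)"
```

```text
shift/.5 [ 0.0008 -0.0009  0.1992] mm [ 0.4 -0.4 99.6] turn +z deg -0.4 units -0.0074 cur yaw 16.3 tilt [-4.e-04 -0.e+00 -1.e+00] t 29.45
```

View pics/t7.png

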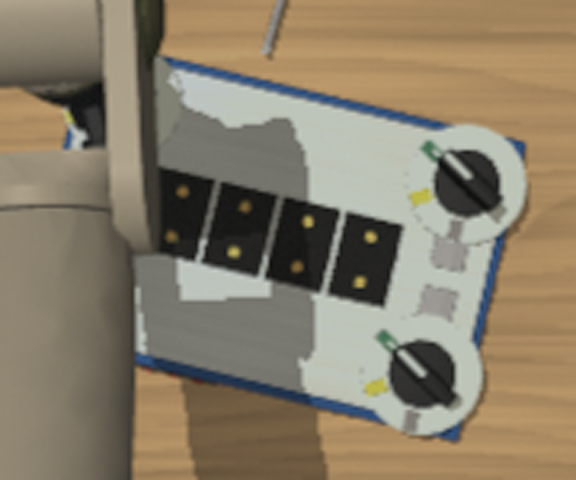

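C (455,160) and B (400,350) are on green. Only D is left.

Emit:
{"name": "apply_moves", "arguments": {
  "increments": "1 0.001 -0.001 0.065 0 0 0;1 0 0 0.065 0 0 0;1 0 0 0.066 0 0 0;-1 0 0 0 0 0 0;-1 0 0 0 0 0 0;-1 0 0 0 0 0 0;-1 0 0 0 0 0 0;-1 0 0 0 0 0 0"
}}

```text
time_s: 30.3
ee_pos: [0.6439, 0.1625, 0.0594]
eef_rot: [0.599, 0.801, 0.001, 0.001]
ft_force: [6.0, 3.4, 16.5]
gripper_width: 0.0128
grip_force: 58.2
```

Emit:
{"name": "apply_moves", "arguments": {
  "increments": "-1 0 0 0 0 0 0;-1 0 0 0 0 0 0.143;-1 0 0 0 0 0 0.143;-1 0 0 0 0 0 0.143;-1 0 0 0 0 0 0.143;-1 0 0 0 0 0 0.143;-1 0 0 0 0 0 0.143;-1 0 0 0 0 0 0.143"
}}

```text
time_s: 31.1
ee_pos: [0.6446, 0.1625, 0.0594]
eef_rot: [0.92, 0.391, 0.002, 0.001]
ft_force: [4.0, -0.8, 4.4]
gripper_width: 0.0122
grip_force: 59.5
```

Emit:
{"name": "apply_moves", "arguments": {
  "increments": "-1 0 0 0 0 0 0;-1 0 0 0 0 0 0;1 0 0 0 0 0 0;1 0 0 0 0 0 0;1 0 0 0 0 0 0;1 0 0 0 0 0 0;1 0 0 -0.098 0 0 0;1 0 0 -0.098 0 0 0"
}}

```text
time_s: 31.9
ee_pos: [0.6422, 0.1623, 0.1558]
eef_rot: [0.919, 0.394, -0.002, -0.001]
ft_force: [0.5, 0.0, 1.3]
gripper_width: 0.0853
grip_force: 0.0
```

```bash
cat >> h.py <<'E'
def modules(n="top"):
    im,d,m=grab(n)
    for c in blobs(omask(im),100 if n=="top" else 600,5 if n=="top" else 15):
        mk=np.zeros(d.shape,np.uint8); cv2.drawContours(mk,[c],-1,1,-1); v,u=np.nonzero(mk*(d>0))
        P=pt(m,np.c_[u,v],d[v,u]); zt=np.percentile(P[:,2],90)
        if zt>.11 or zt<.03: continue
        T=P[np.abs(P[:,2]-zt)<.006]; r=cv2.minAreaRect((T[:,:2]*1000).astype(np.float32))
        (cx,cy),(w,h),a=r; a=a if w>h else a+90   # long axis direction
        print('module c',np.round([cx,cy],1),'size',np.round([w,h]),'long axis deg',round((a+90)%180-90,1),'ztop',round(zt,4))
    return im,d,m
E
python3 -c "
from h import *
im,d,m=modules(); cv2.imwrite('pics/t8.png',im)
go([.551,.359,.2],66-90)"
```

```text
module c [399.2 331.4] size [59. 42.] long axis deg 11.2 ztop 0.0485
module c [ 550.6 -354.2] size [59. 41.] long axis deg 24.9 ztop 0.049
module c [549.7 359.1] size [43. 59.] long axis deg -18.2 ztop 0.0488
shift/.5 [ 0.155  -0.4068 -0.0695] mm [  77.5 -203.4  -34.7] turn +z deg -19.5 units -0.3257 cur yaw -43.5 tilt [ 1.240e-02  8.000e-04 -9.999e-01] t 31.95
```

All four knobs are done; I'll verify D in the next picture. The module near the robot was knocked to about (0.399,0.331). I'm going above the module at (0.550,0.359).

Emit:
{"name": "apply_moves", "arguments": {
  "increments": "1 0.031 -0.0814 -0.014 0 0 0;1 0.031 -0.0814 -0.014 0 0 0;1 0.031 -0.0814 -0.014 0 0 0;1 0.031 -0.0814 -0.014 0 0 0;1 0.031 -0.0814 -0.014 0 0 0;1 0 0 0 0 0 -0.108;1 0 0 0 0 0 -0.108;1 0 0 0 0 0 -0.108"
}}

```text
time_s: 32.75
ee_pos: [0.5486, 0.3593, 0.1905]
eef_rot: [0.838, 0.546, -0.0, -0.0]
ft_force: [-0.1, -0.2, -0.3]
gripper_width: 0.0852
grip_force: 0.0
```

Emit:
{"name": "apply_moves", "arguments": {
  "increments": "1 0 0 0 0 0 0;1 0 0 0 0 0 0;1 0 0 0 0 0 0;1 0 0 0 0 0 0;1 0 0 0 0 0 0;1 0 0 0 0 0 0;1 0 0 0 0 0 0;1 0 0 0 0 0 0"
}}

```text
time_s: 33.55
ee_pos: [0.549, 0.3589, 0.1908]
eef_rot: [0.839, 0.544, 0.0, -0.0]
ft_force: [-0.4, -0.5, -0.4]
gripper_width: 0.0853
grip_force: 0.0
```

```bash
python3 -c "
from h import *
im,d,m=modules('wrist'); go([.550,.359,.010],-22); a=cv2.resize(im,(480,360))
im,d,m=grab('top'); b=cv2.resize(im[180:330,220:340],(288,360),interpolation=cv2.INTER_CUBIC)
cv2.imwrite('pics/w9.png',np.hstack([a,b]))"
```

```text
module c [400.6 332.9] size [61. 42.] long axis deg 11.8 ztop 0.0474
module c [551.9 360.7] size [42. 60.] long axis deg -21.6 ztop 0.0478
module c [498.3 520.7] size [125.  89.] long axis deg 29.1 ztop 0.0454
shift/.5 [0.0011 0.0017 0.3617] mm [  0.5   0.8 180.8] turn +z deg -2.1 units -0.0356 cur yaw -24.1 tilt [ 0.  0. -1.] t 33.6
```

View pics/w9.png

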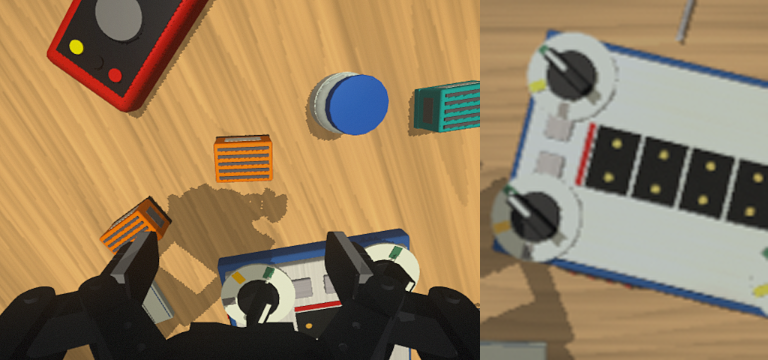

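D is on green too. The module reads (0.551,0.360) with its long axis at -21.6°, and the jar is clear of the fingers. Descend and grip.

Emit:
{"name": "apply_moves", "arguments": {
  "increments": "1 0.0032 0.0018 0.09 0 0 -0.035;1 0 0 0.09 0 0 0;1 0 0 0.09 0 0 0;1 0 0 0.09 0 0 0;1 0 0 0 0 0 0;-1 0 0 0 0 0 0;-1 0 0 0 0 0 0;-1 0 0 0 0 0 0",
  "force": 60
}}

```text
time_s: 34.45
ee_pos: [0.552, 0.3606, 0.0141]
eef_rot: [0.829, 0.559, 0.003, 0.001]
ft_force: [0.2, 0.2, 5.2]
gripper_width: 0.0588
grip_force: 66.7
```

```bash
python3 -c "
from h import *
go([*plate(0,75),.16],-13.2)"
```

```text
shift/.5 [-0.4437  0.1895 -0.2928] mm [-221.8   94.7 -146.4] turn +z deg -8.8 units -0.1472 cur yaw -22.0 tilt [ 0.0051  0.0022 -1.    ] t 34.45
```

Emit:
{"name": "apply_moves", "arguments": {
  "increments": "-1 0 0 0 0 0 0;-1 0 0 -0.096 0 0 0;-1 0 0 -0.098 0 0 0;-1 0 0 -0.098 0 0 0;-1 -0.074 0.0316 0 0 0 0;-1 -0.074 0.0316 0 0 0 0;-1 -0.074 0.0316 0 0 0 0;-1 -0.074 0.0316 0 0 0 0"
}}

```text
time_s: 35.25
ee_pos: [0.5534, 0.1976, 0.1584]
eef_rot: [0.829, 0.559, 0.001, 0.001]
ft_force: [0.5, -0.5, -1.2]
gripper_width: 0.0591
grip_force: 66.2
```

Emit:
{"name": "apply_moves", "arguments": {
  "increments": "-1 -0.074 0.0316 0 0 0 0;-1 -0.074 0.0316 0 0 0 0;-1 0 0 0 0 0 -0.0736;-1 0 0 0 0 0 -0.0736;-1 0 0 0 0 0 0;-1 0 0 0 0 0 0;-1 0 0 0 0 0 0;-1 0 0 0 0 0 0"
}}

```text
time_s: 36.05
ee_pos: [0.555, 0.1188, 0.157]
eef_rot: [0.784, 0.621, 0.0, 0.0]
ft_force: [-0.4, 0.3, -1.2]
gripper_width: 0.0592
grip_force: 66.0
```

```bash
python3 -c "
from h import *
go([*plate(0,75),.044],-13.2); im,d,m=modules('wrist'); cv2.imwrite('pics/w10.png',im); im,d,m=modules('top')
go([*plate(0,75),.044],-13.2)"
```

```text
shift/.5 [0.0009 0.0014 0.226 ] mm [  0.5   0.7 113. ] turn +z deg -0.0 units -0.0005 cur yaw -13.2 tilt [ 2.e-04  0.e+00 -1.e+00] t 36.05
module c [399.3 331. ] size [58. 42.] long axis deg 12.6 ztop 0.0486
module c [ 550.5 -354.1] size [59. 40.] long axis deg 24.9 ztop 0.049
shift/.5 [0.0011 0.0013 0.2258] mm [  0.5   0.7 112.9] turn +z deg -0.0 units -0.0002 cur yaw -13.2 tilt [ 1.e-04 -0.e+00 -1.e+00] t 36.15
```

View pics/w10.png

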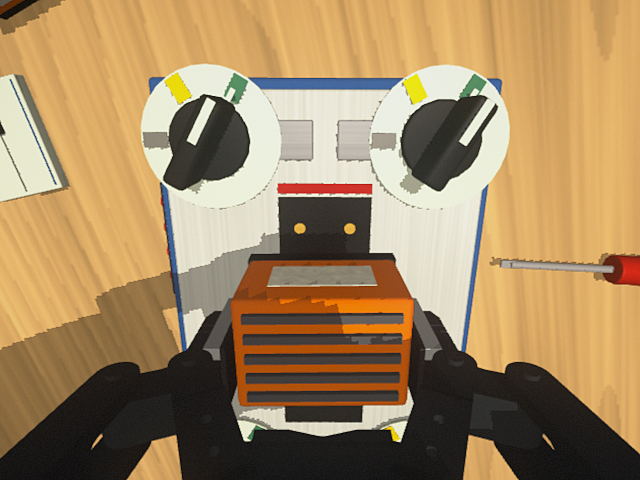

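The module hangs square in the grip over lane 1, whose two gold contacts (300,228) and (349,228) show beyond it. I'll lower it and release.

Emit:
{"name": "apply_moves", "arguments": {
  "increments": "-1 0.001 0.0013 0.07 0 0 0;-1 0 0 0.07 0 0 0;-1 0 0 0.06 0 0 0;-1 0 0 0.01 0 0 0;-1 0 0 0.006 0 0 0;-1 0 0 0.003 0 0 0;-1 0 0 0 0 0 0;-1 0 0 0 0 0 0"
}}

```text
time_s: 36.95
ee_pos: [0.5563, 0.1189, 0.0484]
eef_rot: [0.784, 0.621, 0.001, 0.001]
ft_force: [-0.1, -0.1, -1.7]
gripper_width: 0.0591
grip_force: 65.9
```

Emit:
{"name": "apply_moves", "arguments": {
  "increments": "-1 0 0 0.002 0 0 0;-1 0 0 0.001 0 0 0;-1 0 0 0 0 0 0;1 0 0 0 0 0 0;1 0 0 0 0 0 0;1 0 0 0 0 0 0;1 0 0 -0.06 0 0 0;1 0 0 -0.09 0 0 0"
}}

```text
time_s: 37.75
ee_pos: [0.5546, 0.1188, 0.1196]
eef_rot: [0.784, 0.621, -0.002, -0.002]
ft_force: [0.3, 0.5, 0.0]
gripper_width: 0.0857
grip_force: 0.0
```

```bash
python3 -c "
from h import *
go([.3995,.3315,.18],12); im,d,m=modules('wrist')
o=robot.get_obs(); print('lane1',plate(0,75))"
```

```text
shift/.5 [ 0.3431 -0.3998 -0.1191] mm [ 171.5 -199.9  -59.5] turn +z deg -25.2 units -0.4202 cur yaw -13.2 tilt [-0.0058 -0.     -1.    ] t 37.75
module c [555.9 119.3] size [43. 60.] long axis deg -12.8 ztop 0.0806
lane1 [0.55582632 0.11911842]
```

Lane 1 is loaded to within 0.5 mm. On to the knocked module.

Emit:
{"name": "apply_moves", "arguments": {
  "increments": "1 0 0 -0.06 0 0 0;1 0.0572 -0.0666 -0.01 0 0 0;1 0.0572 -0.0666 -0.01 0 0 0;1 0.0572 -0.0666 -0.01 0 0 0;1 0.0572 -0.0666 -0.01 0 0 0;1 0.0572 -0.0666 -0.01 0 0 0;1 0.0572 -0.0666 -0.01 0 0 0;1 0 0 0 0 0 -0.14"
}}

```text
time_s: 38.6
ee_pos: [0.3977, 0.3349, 0.1815]
eef_rot: [0.734, 0.679, 0.001, -0.0]
ft_force: [0.2, -1.1, 0.3]
gripper_width: 0.0854
grip_force: 0.0
```

Emit:
{"name": "apply_moves", "arguments": {
  "increments": "1 0 0 0 0 0 -0.14;1 0 0 0 0 0 -0.14;1 0 0 0 0 0 0;1 0 0 0 0 0 0;1 0 0 0 0 0 0;1 0 0 0 0 0 0;1 0 0 0 0 0 0;1 0 0 0 0 0 0"
}}

```text
time_s: 39.4
ee_pos: [0.4005, 0.3316, 0.1808]
eef_rot: [0.63, 0.777, 0.0, 0.0]
ft_force: [0.3, -0.5, 0.3]
gripper_width: 0.0853
grip_force: 0.0
```

```bash
python3 -c "
from h import *
im,d,m=modules('wrist'); go([.400,.332,.010],12)"
```

```text
module c [400.3 332.9] size [60. 42.] long axis deg 12.0 ztop 0.0478
module c [510.9 484.9] size [132.  42.] long axis deg 11.3 ztop 0.0453
shift/.5 [ 0.001  -0.0009  0.3417] mm [  0.5  -0.4 170.8] turn +z deg -0.0 units -0.0005 cur yaw 12.0 tilt [ 0.  0. -1.] t 39.45
```

Emit:
{"name": "apply_moves", "arguments": {
  "increments": "1 0.0022 0 0.085 0 0 0;1 0 0 0.085 0 0 0;1 0 0 0.085 0 0 0;1 0 0 0.085 0 0 0;1 0 0 0 0 0 0;-1 0 0 0 0 0 0;-1 0 0 0 0 0 0;-1 0 0 0 0 0 0"
}}

```text
time_s: 40.25
ee_pos: [0.4014, 0.3333, 0.0132]
eef_rot: [0.629, 0.777, 0.002, 0.001]
ft_force: [-0.2, -0.9, 7.0]
gripper_width: 0.0593
grip_force: 65.6
```

```bash
python3 -c "
from h import *
go([*plate(0,25),.16],-13.2)"
```

```text
shift/.5 [-0.5734  0.1717 -0.2934] mm [-286.7   85.8 -146.7] turn +z deg 25.2 units 0.42 cur yaw 12.0 tilt [ 0.0041  0.0021 -1.    ] t 40.25
```

Emit:
{"name": "apply_moves", "arguments": {
  "increments": "-1 0 0 0 0 0 0;-1 0 0 -0.097 0 0 0;-1 0 0 -0.098 0 0 0;-1 0 0 -0.098 0 0 0;-1 -0.0819 0.0245 0 0 0 0;-1 -0.0819 0.0245 0 0 0 0;-1 -0.0819 0.0245 0 0 0 0;-1 -0.0819 0.0245 0 0 0 0"
}}

```text
time_s: 41.05
ee_pos: [0.4827, 0.1812, 0.1588]
eef_rot: [0.629, 0.777, 0.001, 0.001]
ft_force: [1.1, 0.1, -1.3]
gripper_width: 0.0589
grip_force: 67.1
```

Emit:
{"name": "apply_moves", "arguments": {
  "increments": "-1 -0.0819 0.0245 0 0 0 0;-1 -0.0819 0.0245 0 0 0 0;-1 -0.0819 0.0245 0 0 0 0;-1 0 0 0 0 0 0.14;-1 0 0 0 0 0 0.14;-1 0 0 0 0 0 0.14;-1 0 0 0 0 0 0;-1 0 0 0 0 0 0"
}}

```text
time_s: 41.85
ee_pos: [0.5437, 0.0702, 0.1581]
eef_rot: [0.782, 0.623, 0.0, 0.0]
ft_force: [-0.6, -0.3, -2.4]
gripper_width: 0.0589
grip_force: 67.0
```

```bash
python3 -c "
from h import *
go([*plate(0,25),.0455],-13.2); im,d,m=modules('top'); im,d,m=grab('wrist')
for c in blobs(omask(im),600,15): print(cv2.boundingRect(c),cv2.minAreaRect(c))
im=cv2.imread('pics/w10.png'); print('prev')
for c in blobs(omask(im),600,15): print(cv2.boundingRect(c),cv2.minAreaRect(c))
go([*plate(0,25),.0455],-13.2)"
```

```text
shift/.5 [0.0008 0.0011 0.2253] mm [  0.4   0.5 112.6] turn +z deg 0.2 units 0.0038 cur yaw -13.0 tilt [ 1.1e-03 -1.0e-04 -1.0e+00] t 41.85
module c [ 550.4 -354.6] size [59. 41.] long axis deg 23.5 ztop 0.0491
(230, 263, 185, 147) ((322.0, 336.0), (146.0, 184.0), 90.0)
(609, 194, 31, 32) ((624.0, 209.5), (31.0, 30.0), 90.0)
(271, 108, 107, 93) ((324.0, 154.0), (92.0, 106.0), 90.0)
prev
(230, 260, 184, 146) ((321.5, 332.5), (145.0, 183.0), 90.0)
(600, 255, 40, 31) ((619.5, 270.0), (30.0, 39.0), 90.0)
shift/.5 [0.0007 0.0012 0.2246] mm [  0.4   0.6 112.3] turn +z deg 0.2 units 0.0029 cur yaw -13.0 tilt [ 6.e-04 -1.e-04 -1.e+00] t 41.95
```

Emit:
{"name": "apply_moves", "arguments": {
  "increments": "-1 0.0007 0.0012 0.07 0 0 0.003;-1 0 0 0.07 0 0 0;-1 0 0 0.06 0 0 0;-1 0 0 0.012 0 0 0;-1 0 0 0.008 0 0 0;-1 0 0 0.004 0 0 0;-1 0 0 0.002 0 0 0;-1 0 0 0 0 0 0"
}}

```text
time_s: 42.75
ee_pos: [0.5452, 0.0703, 0.0463]
eef_rot: [0.784, 0.62, 0.001, 0.001]
ft_force: [-2.3, 0.6, 4.9]
gripper_width: 0.059
grip_force: 67.8
```

Emit:
{"name": "apply_moves", "arguments": {
  "increments": "-1 0 0 0 0 0 0;1 0 0 0 0 0 0;1 0 0 0 0 0 0;1 0 0 0 0 0 0;1 0 0 -0.06 0 0 0;1 0 0 -0.09 0 0 0;1 0 0 -0.03 0 0 0;1 0 0 0 0 0 0"
}}

```text
time_s: 43.55
ee_pos: [0.5455, 0.0703, 0.1367]
eef_rot: [0.785, 0.62, 0.002, 0.002]
ft_force: [0.0, 0.5, -0.6]
gripper_width: 0.0852
grip_force: 0.0
```

```bash
python3 -c "
from h import *
im,d,m=modules('wrist'); print(plate(0,75),plate(0,25)); go([.552,-.353,.18],24)"
```

```text
module c [550.2  94.4] size [93. 60.] long axis deg 77.0 ztop 0.0807
[0.55582632 0.11911842] [0.54440877 0.07043947]
shift/.5 [-0.8203  0.2104 -0.0902] mm [-410.1  105.2  -45.1] turn +z deg -37.4 units -0.6229 cur yaw -13.4 tilt [ 1.7e-03 -1.0e-04 -1.0e+00] t 43.6
```

The two loaded modules together measure 93x60 mm at (550,94), against an expected 92x60 at (550,95). Now the third module.

Emit:
{"name": "apply_moves", "arguments": {
  "increments": "1 -0.0911 0.0234 -0.01 0 0 0;1 -0.0911 0.0234 -0.01 0 0 0;1 -0.0911 0.0234 -0.01 0 0 0;1 -0.0911 0.0234 -0.01 0 0 0;1 -0.0911 0.0234 -0.01 0 0 0;1 -0.0911 0.0234 -0.01 0 0 0;1 -0.0911 0.0234 -0.01 0 0 0;1 -0.0911 0.0234 -0.01 0 0 0"
}}

```text
time_s: 44.4
ee_pos: [0.5504, -0.3075, 0.1725]
eef_rot: [0.785, 0.62, -0.0, -0.002]
ft_force: [1.7, 0.4, 0.6]
gripper_width: 0.0852
grip_force: 0.0
```

Emit:
{"name": "apply_moves", "arguments": {
  "increments": "1 -0.0911 0.0234 -0.01 0 0 0;1 0 0 0 0 0 -0.1246;1 0 0 0 0 0 -0.1246;1 0 0 0 0 0 -0.1246;1 0 0 0 0 0 -0.1246;1 0 0 0 0 0 -0.1246;1 0 0 0 0 0 0;1 0 0 0 0 0 0"
}}

```text
time_s: 45.2
ee_pos: [0.5517, -0.3527, 0.1779]
eef_rot: [0.546, 0.838, 0.0, -0.001]
ft_force: [-0.0, 0.1, 0.1]
gripper_width: 0.0852
grip_force: 0.0
```

```bash
python3 -c "
from h import *
im,d,m=modules('wrist'); go([.552,-.353,.010],24)"
```

```text
module c [ 551.5 -355.1] size [60. 42.] long axis deg 23.8 ztop 0.0478
shift/.5 [-0.0012  0.0004  0.3366] mm [ -0.6   0.2 168.3] turn +z deg -0.2 units -0.003 cur yaw 23.8 tilt [-0.0012  0.0011 -1.    ] t 45.25
```

Emit:
{"name": "apply_moves", "arguments": {
  "increments": "1 -0.004 -0.0022 0.084 0 0 0;1 0 0 0.084 0 0 0;1 0 0 0.084 0 0 0;1 0 0 0.084 0 0 0;1 0 0 0 0 0 0;-1 0 0 0 0 0 0;-1 0 0 0 0 0 0;-1 0 0 0 0 0 0"
}}

```text
time_s: 46.05
ee_pos: [0.5529, -0.3561, 0.0143]
eef_rot: [0.545, 0.839, -0.0, 0.003]
ft_force: [-0.3, 0.1, 7.0]
gripper_width: 0.0591
grip_force: 67.2
```

```bash
python3 -c "
from h import *
go([*plate(0,-25),.16],-13.2)"
```

```text
shift/.5 [ 0.7053  0.2713 -0.2942] mm [ 352.7  135.6 -147.1] turn +z deg 37.2 units 0.6196 cur yaw 24.0 tilt [ 0.0037 -0.0035 -1.    ] t 46.05
```

Emit:
{"name": "apply_moves", "arguments": {
  "increments": "-1 0 0 0 0 0 0;-1 0 0 -0.098 0 0 0;-1 0 0 -0.098 0 0 0;-1 0 0 -0.098 0 0 0;-1 0.0882 0.0339 0 0 0 0;-1 0.0882 0.0339 0 0 0 0;-1 0.0882 0.0339 0 0 0 0;-1 0.0882 0.0339 0 0 0 0"
}}

```text
time_s: 46.85
ee_pos: [0.5415, -0.1646, 0.1594]
eef_rot: [0.545, 0.838, 0.0, 0.001]
ft_force: [0.5, -0.2, -3.1]
gripper_width: 0.0593
grip_force: 67.2
```

Emit:
{"name": "apply_moves", "arguments": {
  "increments": "-1 0.0882 0.0339 0 0 0 0;-1 0.0882 0.0339 0 0 0 0;-1 0.0882 0.0339 0 0 0 0;-1 0.0882 0.0339 0 0 0 0;-1 0 0 0 0 0 0.124;-1 0 0 0 0 0 0.124;-1 0 0 0 0 0 0.124;-1 0 0 0 0 0 0.124"
}}

```text
time_s: 47.65
ee_pos: [0.5321, 0.0225, 0.1593]
eef_rot: [0.744, 0.669, 0.0, 0.0]
ft_force: [0.6, -1.0, -3.3]
gripper_width: 0.0591
grip_force: 67.2
```

Emit:
{"name": "apply_moves", "arguments": {
  "increments": "-1 0 0 0 0 0 0.124;-1 0 0 0 0 0 0;-1 0 0 0 0 0 0;-1 0 0 0 0 0 0;-1 0 0 0 0 0 0;-1 0 0 0 0 0 0;-1 0 0 0 0 0 0;-1 0 0 0 0 0 0"
}}

```text
time_s: 48.45
ee_pos: [0.5322, 0.0223, 0.1583]
eef_rot: [0.784, 0.621, -0.0, 0.0]
ft_force: [0.6, -0.3, -3.8]
gripper_width: 0.0588
grip_force: 67.2
```

```bash
python3 -c "
from h import *
im,d,m=grab('wrist')
for c in blobs(omask(im),600,15): print(cv2.boundingRect(c))
go([*plate(0,-25),.0465],-13.2)"
```

```text
(230, 258, 184, 155)
(268, 24, 114, 180)
shift/.5 [-0.0007  0.0019  0.2236] mm [ -0.4   0.9 111.8] turn +z deg 0.0 units 0.0002 cur yaw -13.2 tilt [-1.e-04  0.e+00 -1.e+00] t 48.5
```

```bash
python3 -c "
from h import *
im,d,m=grab('wrist'); o=robot.get_obs(); r=R.from_quat(o['eef_rot'])
for v in range(255,420,8):
    u=np.arange(255,390); z=d[v,u]; P=pt(m,np.c_[u,np.full(len(u),v)],z)[z>0]; q=r.inv().apply(P-o['ee_pos'])*1000
    print(v,np.round(np.median(q,0),1),end='; ')
cv2.imwrite('pics/w11.png',im)"
```

```text
255 [22.2 -0.6  8. ]; 263 [22.  -0.4 -0.5]; 271 [22.1 -0.4 -9.1]; 279 [ 22.1  -0.2 -16.5]; 287 [ 21.9  -0.2 -22.6]; 295 [ 21.8  -0.2 -28.6]; 303 [ 20.3  -0.2 -31.2]; 311 [ 17.4  -0.4 -31.2]; 319 [ 15.7  -0.4 -33.3]; 327 [ 11.6  -0.2 -31.3]; 335 [  9.9  -0.4 -33.2]; 343 [  6.4  -0.4 -32.5]; 351 [  2.5  -0.4 -31.2]; 359 [  0.8  -0.4 -33.3]; 367 [ -3.9  -0.8 -31.1]; 375 [ -5.5  -0.4 -33.2]; 383 [-10.4  -0.4 -31.1]; 391 [-12.6  -0.4 -32.4]; 399 [-15.2  -0.4 -33.3]; 407 [-188.1   -1.2  158.8]; 415 [-197.5   -0.7  158.7];
```

View pics/w11.png

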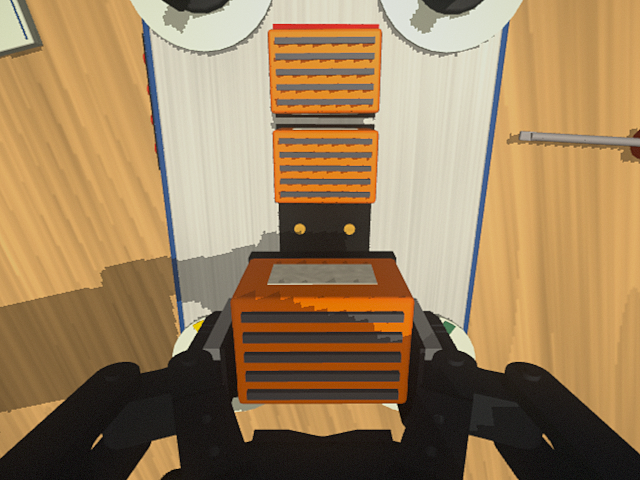

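The held module sits flat, with its top face level and centred in the grip, and lanes 1 and 2 are loaded in line. I'll lower it onto lane 3.

Emit:
{"name": "apply_moves", "arguments": {
  "increments": "-1 -0.0012 0.0018 0.07 0 0 0;-1 0 0 0.07 0 0 0;-1 0 0 0.06 0 0 0;-1 0 0 0.012 0 0 0;-1 0 0 0.007 0 0 0;-1 0 0 0.004 0 0 0;-1 0 0 0.001 0 0 0;-1 0 0 0 0 0 0"
}}

```text
time_s: 49.35
ee_pos: [0.5334, 0.0215, 0.0473]
eef_rot: [0.784, 0.621, 0.001, 0.001]
ft_force: [-0.0, 0.8, -1.0]
gripper_width: 0.059
grip_force: 67.1
```

Emit:
{"name": "apply_moves", "arguments": {
  "increments": "-1 0 0 0.002 0 0 0;-1 0 0 0 0 0 0;1 0 0 0 0 0 0;1 0 0 0 0 0 0;1 0 0 0 0 0 0;1 0 0 -0.06 0 0 0;1 0 0 -0.09 0 0 0;1 0 0 -0.09 0 0 0"
}}

```text
time_s: 50.15
ee_pos: [0.5325, 0.0215, 0.1665]
eef_rot: [0.784, 0.621, -0.0, -0.001]
ft_force: [0.7, -0.3, 0.5]
gripper_width: 0.0855
grip_force: 0.0
```

Emit:
{"name": "apply_moves", "arguments": {
  "increments": "1 0.09 0 0 0 0 0;1 0.09 0 0 0 0 0;1 0.09 0 0 0 0 0;1 0.09 0 -0.05 0 0 0;1 0.09 0 -0.05 0 0 0;1 0 0 0 0 0 0;1 0 0 0 0 0 0;1 0 0 0 0 0 0"
}}

```text
time_s: 50.95
ee_pos: [0.5833, 0.2371, 0.213]
eef_rot: [0.784, 0.621, -0.001, -0.0]
ft_force: [-0.8, -0.3, -0.8]
gripper_width: 0.0853
grip_force: 0.0
```

```bash
python3 -c "
from h import *
im,d,m=modules('top'); print('exp row centre',plate(0,25)); cv2.imwrite('pics/end.png',im)
g=cv2.cvtColor(im,cv2.COLOR_BGR2HSV)
for k in KN: print(k,pointer(im,m,k))
a=cv2.imread('pics/top0.png'); print('time',robot.get_obs()['time_s'], robot.get_obs()['ee_pos'])
for n,(x,y,w,h) in dict(jar=(155,185,40,35),mug=(515,220,65,50),screw=(295,125,40,75),mouse=(398,322,35,35),bread=(208,315,45,35),meter=(70,215,75,90),turq=(180,140,35,40)).items():
    print(n,np.abs(a[y:y+h,x:x+w].astype(int)-im[y:y+h,x:x+w]).mean().round(1))"
```

```text
module c [543.6  70.5] size [141.  59.] long axis deg 76.6 ztop 0.0818
exp row centre [0.54440877 0.07043947]
A (np.float64(101.6), 7, array([ 5.9, 12.7]))
B (np.float64(114.9), 19, array([6.7, 8.5]))
C (np.float64(148.6), 24, array([8.2, 2.7]))
D (np.float64(113.1), 30, array([ 7.5, 10.2]))
time 51.0 [0.58334639 0.23688956 0.21298452]
jar 37.1
mug 4.4
screw 4.4
mouse 3.5
bread 26.6
meter 7.0
turq 4.6
```

Emit:
{"name": "apply_moves", "arguments": {
  "increments": "1 0.09 0 -0.03 0 0 0;1 0.09 0 -0.03 0 0 0;1 0.09 0 0 0 0 0;1 0.09 0 0 0 0 0;1 0.09 0 0 0 0 0;1 0 -0.09 0 0 0 0;1 0 -0.09 0 0 0 0;1 0 0 0 0 0 0"
}}

```text
time_s: 51.8
ee_pos: [0.5429, 0.4787, 0.2421]
eef_rot: [0.783, 0.623, -0.003, -0.001]
ft_force: [0.3, -0.3, 0.6]
gripper_width: 0.0855
grip_force: 0.0
```

```bash
python3 -c "
from h import *
im,d,m=modules('top'); cv2.imwrite('pics/end2.png',im); d0=np.load('top0.npy')
for k in KN: print(k,pointer(im,m,k))
for n,(x,y,w,h) in dict(jar=(155,185,40,35),bread=(208,315,45,35),meter=(70,215,75,90)).items():
    s=np.s_[y:y+h,x:x+w]; print(n,'depth diff median/p95',np.percentile(np.abs(d-d0)[s],[50,95]).round(4))"
```

```text
module c [543.4  70.5] size [141.  59.] long axis deg 76.9 ztop 0.0815
A (np.float64(102.4), 23, array([ 5.3, 11.1]))
B (np.float64(114.9), 19, array([6.7, 8.5]))
C (np.float64(148.6), 24, array([8.2, 2.7]))
D (np.float64(113.1), 30, array([ 7.5, 10.2]))
jar depth diff median/p95 [0.0024 0.0068]
bread depth diff median/p95 [0.0022 0.0072]
meter depth diff median/p95 [0.0037 0.5145]
```

```bash
python3 -c "
from h import *
print(robot.hand_in())"
```

```text
the job is handed in; nothing more can be done
None
```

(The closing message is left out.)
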